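Prop the specimen case open

TASK

Open the lid of the specimen case, swing its prop rod down into the hole in the rail on the case's side, and ease the lid down until the rod's foot stands on the bottom of the hole and carries the lid. Do it gently, without forcing the rod or crushing the soft buffer in the hole or letting the lid slam, and leave the other things on the table where they are.

Things in the scene. Friction and masses are not known exactly. Their poses are not given: they have to be found in the camera images.
- case: Plywood specimen case 200 mm deep (its x), 260 wide (its y), 80 high, fixed to the table; origin under its centre; x points from the front (grip bar side, towards the robot) to the hinge at the far rim, y to the left. Six compartments with shells inside.
- lid (a joint): Angle of the lid about its hinge (rad): 0 shut, grows as the front edge rises, at most 1.3. Plywood frame with a clear window, 200 x 260 x 12 mm, about 0.55 kg. The stiff hinge holds it at any angle; moving it takes 2 to 7 N at the bar, 1 to 5 N through the rod. Below about 1.0 the rod's foot cannot swing over the rail; propped it stands at about 0.62 to 0.83 and puts 2 to 3 N or more on the rod.
- lid_hinge (a point): Point on the hinge axis (parallel to the case's y), mid-width at the far rim, 81 mm above the table.
- lid_bar (a point): Middle of the lid's grip bar: round, 12 mm thick, along the case's y, free length 110 mm, standing 45 mm clear of the lid's front edge on two thin arms. It lies 245 mm from the hinge axis and, with the lid shut, 6 mm above the axis; it turns with the lid, so it must be able to roll between the fingers.
- prop (a joint): Angle of the prop rod about its pivot on the lid (rad): 0 folded along the lid's right edge with its foot towards the hinge; grows as the foot swings away from the lid, down and to the front; at most 1.7. Stiff pivot: the rod stays where it is left (about 1.5 N at the grip peg moves it). The rod's slope below the horizontal, measured from the +x direction of the case, is joint lid plus joint prop; propped, it stands at about 1.65 to 1.9.
- prop_pivot (a point): Pivot of the prop rod on the lid's right edge: 170 mm from the hinge axis along the lid, 6 mm to the lid's upper side, 148 mm to the right (-y) of mid-width. Its axis is parallel to the hinge.
- prop_foot (a point): Tip of the prop rod's round foot, 160 mm from the pivot. The steel rod is straight, 10 mm thick with a half-round end, and moves only in the upright plane of the pivot, which also holds the middle of the hole. Its own +x runs from pivot to foot.
- prop_grip (a point): Place to take the rod: on the round steel peg, 12 mm thick, that sticks out sideways (to -y) 85 mm from the rod at 95 mm from the pivot (65 mm from the foot), with a 20 mm head at its end; this point is 55 mm out from the rod's centre line. The peg is parallel to the hinge and can be taken from above; it turns between the fingers as the rod swings. Through it the rod and also the lid can be moved.
- rail: Aluminium rail 110 x 34 x 35 mm fixed to the case's right side, parallel to it, at a place along it that differs from case to case; origin under its middle, axes as the case's.
- rail_hole (a point): Centre of the mouth of the rail's one hole, in the rail's upper face, 55 mm above the table: 20 mm along the rail (x), 16 mm across. Its floor is a sprung rubber buffer (8 N per mm) of adjustable height, somewhere 7 to 24 mm below the mouth, not measured: feel for it. More than 10 N spoils the buffer; more than 30 N against the rail bends the rod.
- magnifier: Bystander: black hand magnifier, 82 mm lens ring with handle, 180 mm overall, lying on the table right of the case; origin under the lens centre.
- jar: Bystander: lidded jar 60 mm across, 85 high, left of the case; origin under its centre.
- loupe: Bystander: black disc-shaped pocket loupe 52 mm across, 16 high, left of the robot; origin under its centre.

How it is judged:
On the way, in this order (a step that is already met when the one before it is completed fails the run):
1. the lid is raised beyond 0.88 rad (value of joint lid above 0.88 rad), for 0.2 s.
2. the rod's foot is in the rail's hole, at least 4 mm below its mouth (z of prop_foot in the frame of rail below 0.031 m and x of prop_foot in the frame of rail between -0.01 and 0.01 m), for 0.2 s.
At the end, for the whole second after the job is handed in: The rod's foot is inside the rail's hole (at least 4 mm below the mouth, within 10 mm of its centre along the rail) and presses on the buffer at the bottom with more than 1.5 N, so that it carries the lid, which stands open by more than 0.55 rad; all is at rest and let go (all of step 2 and contact force between prop and stop_c0 above 1.5 N and value of joint lid above 0.55 rad and angular speed of prop below 0.05 rad/s); the robot touches nothing.
It fails at once if the rod is forced: more than 30 N between it and the rail (contact force between prop and rail above 30 N).
It fails at once if the buffer is crushed by the rod: more than 10 N on the buffer in the hole (contact force between prop and stop_c0 above 10 N).
It fails at once if the lid slams (falls faster than 1.5 rad/s) (velocity of joint lid below -1.5 rad/s).
It fails at once if a bystander is moved by more than 20 mm (distance of any of magnifier, jar, loupe from where it was at the start of the episode above 0.02 m).
It also fails if it takes over 67 s, if anything falls off the work surface, if the arm or the gripper's body presses on something with over 40 N, if the wrist force passes 120 N, or if a joint passes its speed limit or range.

ROBOT

A 6-joint arm with a two-finger parallel gripper is mounted at the origin on the work surface. World frame = base frame: x ahead of the robot, y to its left, z up, the work surface at z = 0. Lengths are in m, angles in rad, forces in N, time in s.
With the tool pointing down it reaches from about 0.3 to 0.85 m from the base axis. Payload 5.4 kg.
Tool frame: the origin (TCP) lies at the very end of the fingers, on their centre line; the grasp point (between the pads) lies r.grip_point_offset behind it (r.grip_point_offset is the distance from the TCP to the grasp point, in m); z points along the fingers, y is the direction in which the jaws open and shut (so a half turn about z gives the same grasp; the last joint's range is limited). The gripper opens to 85 mm and grips with 20 to 120 N. Pads are 22 mm wide; open, the fingers measure 114 mm over their backs; the gripper's body (76 mm by 85 mm) begins 54 mm behind the grasp point. The pads swing forward as they close: fully open they stand 13 mm farther back than shut.
Start: joints at [0.973, 0.158, 1.597, -0, 1.386, -0.21], TCP at [0.217, 0.532, 0.231] pointing down, gripper open.
Joint ranges: [-2.91, 2.91], [-0.94, 2.29], [0.18, 2.7], [-1.29, 4.43], [0.17, 2.64], [-3, 3]. Speed limits (rad/s): [2.57, 2.57, 3.14, 3.14, 3.14, 3.14].

INTERFACE

Orientations are given as a unit quaternion [w, x, y, z].
In Python, from bench import r gives the robot as it stands.
- The arm moves only by the shell command python3 -m jog 'ROWS' [FORCE]. ROWS is JSON, a list that holds one entry, the list of rows, each a list of 5 numbers: the shift along the tool's x, y, z as a fraction of full scale, then the turn about the tool's z as a fraction of full scale, then the opening, from 0 (shut) to 1 (fully open). A call has 1 to 20 rows; each row shifts and turns the pose as measured when the row begins, along the tool's axes as they then stand; what a row does not reach is not made up. Full scale, the value 1, is 0.03 m for a shift and 0.15 rad for a turn. A row lasts 1/10 s, in which the tool goes at most 50 mm and 8.59 degrees, less where a joint would pass 70% of its speed; a pose out of reach is approached as far as the arm can. A call with a number of a shift or a turn outside -1 to 1 is refused whole. A call with a gripper value outside its range is refused whole. The fingers move at their own pace and stop on an object; FORCE is the grip in N (left out, the last holds). Time passes only in rows, so rows that do not move let the fingers close. It gives the time, the measured TCP pose, the force and the opening at its end, in the units of the state.
- r.get_obs(): the state, without advancing time (a new reading comes with each control period).
- r.capture(name): name is "scene" or "top" or "wrist"; returns a dict with "pixels" (480x640x3 uint8, blue, green, red), "fx", "fy", "cx", "cy" (pixels), "T" (4x4, takes a point from camera to world coordinates). Camera axes: x right, y up, looking along -z (the intrinsics and any distortion apply to the point x, -y, -z); pixel columns grow to the right and rows downward; lengths in m; the calibration is good to about 2 mm. A picture is of the moment at which its call begins. There is no depth.
- r.hand_in(): hands the job in, once; it reports no verdict.
Trained networks look in the newest picture that a camera, given by its name, has taken for a name from the list of things; names that differ only in an ending like _2 or _b are one class to them, and where a whole thing is asked for, a point or a joint stands for the part that bears it (a point fixed in the world has none). Each returns a list of dicts, best first, with "p" (0 to 1); they miss things now and then, are a little off and sometimes report something else, mostly with a low value. They report only what shows in the picture. A call takes as long as a camera call.
- r.look_for(query, camera): "extent" ([left, top, right, bottom] in pixels, round what is visible of it).
- r.regions_of(query, camera): "region" (480x640 bool, what is visible of it) and "extent" ([left, top, right, bottom] in pixels, round what is visible of it).
- r.spot_point(query, camera): "pixel" ([column, row] in pixels: a listed point, or the origin of a listed thing).
The state is a dict: "clock": time; "q": joint angles; "dq": joint speeds; "effort": joint torques, N m; "ee_pos": TCP position; "tcp_rot": TCP orientation; "wrist_force": force on the tool from outside, world axes, zero at the start; "ft_torque": the same for the moment, N m; "finger_gap": opening from 0.0 (shut) to 1.0 (fully open).
Only numpy, scipy, OpenCV 4.12 (cv2) and the standard library are available. Lean on these libraries where they do the work, as an engineer would, in place of code of your own. Each camera call takes 0.05 s, during which the arm holds its last target.

## Working session

There is one attempt and no reset: what is moved stays moved. The work goes in short steps, Python scripts to look and compute and a shell command to move; the robot and the scene stay as the last step left them, time stands still between calls to the robot, and variables do not carry over. Pictures are saved under pics/ and viewed, and the job is handed in when it is done.

```bash
ls; mkdir -p pics
python3 - <<'E'
from bench import r
import cv2
o=r.get_obs(); print(o, r.grip_point_offset)
for c in ["scene","top","wrist"]:
    d=r.capture(c); cv2.imwrite(f"pics/{c}0.png",d["pixels"])
    print(c,d["fx"],d["fy"],d["cx"],d["cy"],d["T"], [k for k in d])
    for n in ["lid_bar","prop_pivot","prop_foot","prop_grip","rail_hole","lid_hinge","case","rail","magnifier","jar","loupe"]:
        print(n,[(x["pixel"],round(x["p"],2)) for x in r.spot_point(n,c)][:2])
E
```

```text
pics
{'clock': 0.0, 'q': array([ 9.72942846e-01,  1.59088869e-01,  1.59827195e+00, -1.58898476e-05,
        1.38620567e+00, -2.10110994e-01]), 'dq': array([-0.00029607, -0.00032957, -0.00019201,  0.00045934, -0.00048844,
       -0.00014907]), 'effort': array([ 1.21771209e-03, -3.96005380e+01, -3.31437814e+01,  7.76488463e-06,
        8.35599873e-03, -1.63594109e-05]), 'ee_pos': array([0.2170792 , 0.53177704, 0.23027465]), 'tcp_rot': array([-3.80761760e-04,  1.92657515e-01,  9.81265564e-01, -9.10545480e-04]), 'wrist_force': array([ 0.17888355, -0.42205483,  1.06950208]), 'ft_torque': array([ 0.01189627, -0.00487457,  0.02287472]), 'finger_gap': 1.0018452782164335} 0.0187
scene 463.64663204082234 463.64663204082234 315.18495770227963 238.30208140023194 [[ 5.43884127e-01 -5.47798067e-01  6.35694372e-01  1.16403538e+00]
 [ 8.39159902e-01  3.55806966e-01 -4.11353937e-01 -3.54708242e-01]
 [-8.45593937e-04  7.57178104e-01  6.53207933e-01  7.03261571e-01]
 [ 0.00000000e+00  0.00000000e+00  0.00000000e+00  1.00000000e+00]] ['pixels', 'fx', 'fy', 'cx', 'cy', 'T']
lid_bar [([295.4, 194.3], 0.83
[... 1039 characters left out ...]
)]
magnifier [([516.1, 307.4], 0.84), ([373.7, 192.1], 0.6)]
jar [([125.7, 221.7], 0.92)]
loupe [([155.5, 303.6], 0.95), ([374.3, 264.0], 0.62)]
wrist 338.13796935512136 338.13796935512136 317.8861346034345 236.35056561439583 [[ 3.79351674e-01 -8.77688098e-01 -2.92841100e-01  1.41843305e-01]
 [ 9.25252369e-01  3.60056034e-01  1.19447507e-01  5.62969898e-01]
 [ 6.01550198e-04 -3.16264533e-01  9.48670851e-01  3.74192372e-01]
 [ 0.00000000e+00  0.00000000e+00  0.00000000e+00  1.00000000e+00]] ['pixels', 'fx', 'fy', 'cx', 'cy', 'T']
lid_bar []
prop_pivot []
prop_foot []
prop_grip []
rail_hole []
lid_hinge []
case []
rail []
magnifier [([269.2, 377.1], 0.74)]
jar []
loupe [([270.0, 375.2], 0.78)]
```

View pics/scene0.png

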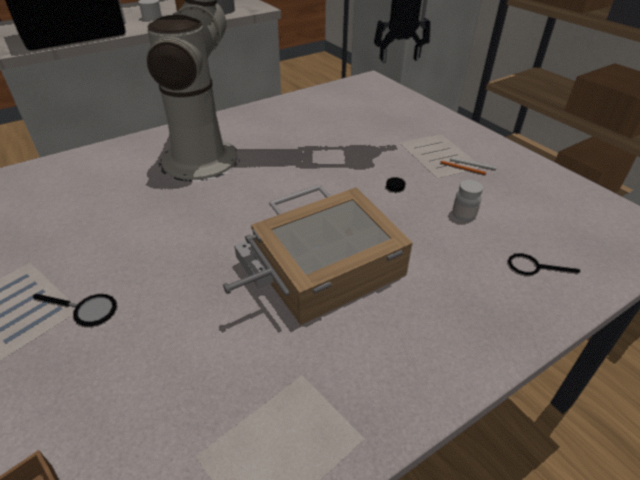

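View pics/top0.png

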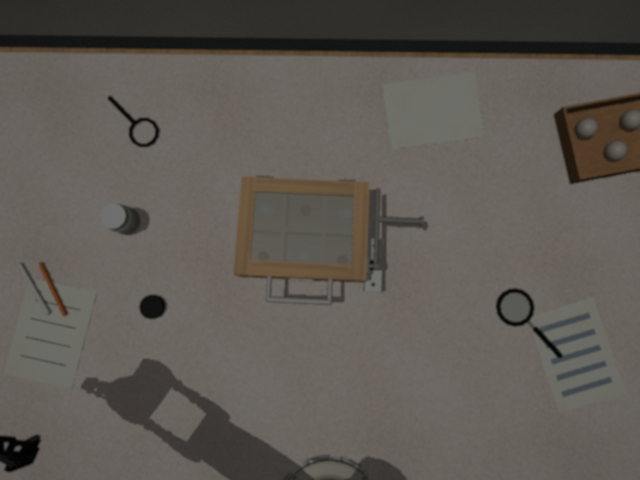

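```bash
cat > h.py <<'E'
import numpy as np, cv2, json
from scipy.optimize import least_squares, brentq
from bench import r
def proj(d,P):
    T=np.array(d["T"]); p=(np.atleast_2d(P)-T[:3,3])@T[:3,:3]
    return np.c_[d["cx"]+d["fx"]*p[:,0]/-p[:,2], d["cy"]+d["fy"]*p[:,1]/p[:,2]]
HX=0.1; HZ=0.081
def pts(lid,prop,rx=None):
    c,s=np.cos(lid),np.sin(lid); a=lid+prop
    P={}
    P["lid_hinge"]=np.array([HX,0,HZ])
    f=lambda u,v,y: np.array([HX-u*c+v*s,y,HZ+u*s+v*c])
    P["lid_bar"]=f(.245,.006,0) if False else f(.245,.006,0)
    P["prop_pivot"]=f(.170,.006,-.148)
    dr=np.array([np.cos(a),0,-np.sin(a)])
    P["prop_foot"]=P["prop_pivot"]+.160*dr
    P["prop_grip"]=P["prop_pivot"]+.095*dr+np.array([0,-.055,0])
    if rx is not None: P["rail_hole"]=np.array([rx,-.148,.055])
    return P
def toW(pose,p):
    x,y,w=pose; c,s=np.cos(w),np.sin(w)
    return np.array([x+c*p[0]-s*p[1], y+s*p[0]+c*p[1], p[2]])
def save(name,d): cv2.imwrite("pics/"+name+".png",d["pixels"])
E
python3 - <<'E'
from h import *
obs=[]
D={c:r.capture(c) for c in ["scene","top"]}
for c in D:
    for n in ["lid_bar","prop_pivot","prop_foot","prop_grip","rail_hole","lid_hinge"]:
        q=r.spot_point(n,c)
        if q: obs.append((c,n,np.array(q[0]["pixel"])))
def res(v,ret=False):
    P=pts(0,0,v[3]); out=[]
    for c,n,px in obs:
        e=proj(D[c],toW(v[:3],P[n]))[0]-px
        out.append(e)
    return np.array(out) if ret else np.concatenate(out)
s=least_squares(res,[.45,.04,0,-.05],loss="soft_l1")
print(s.x)
for o,e in zip(obs,res(s.x,True)): print(o[0],o[1],o[2],e.round(1))
P=pts(0,0,s.x[3])
for n in P: print(n,toW(s.x[:3],P[n]).round(4))
d=D["top"]; im=d["pixels"].copy()
im=cv2.resize(im[150:330,220:460],None,fx=3.3,fy=3.3,interpolation=cv2.INTER_CUBIC)
for n in P:
    u=(proj(d,toW(s.x[:3],P[n]))[0]-[220,150])*3.3
    cv2.circle(im,tuple(int(a) for a in u),3,(0,0,255),1)
im=cv2.convertScaleAbs(im,alpha=1.6); cv2.imwrite("pics/top1.png",im)
d=D["scene"]; im=cv2.resize(d["pixels"][170:330,210:420],None,fx=3.5,fy=3.5,interpolation=cv2.INTER_CUBIC)
for n in P:
    u=(proj(d,toW(s.x[:3],P[n]))[0]-[210,170])*3.5
    cv2.circle(im,tuple(int(a) for a in u),3,(0,0,255),1)
cv2.imwrite("pics/scene1.png",im)
E
```

```text
[ 0.57602578  0.06292715 -0.02073346 -0.06108623]
scene lid_bar [295.8 194.5] [-0.7  6.2]
scene prop_pivot [249.3 235.8] [0.6 6.5]
scene prop_foot [288.2 293.6] [ 0.6 -1.3]
scene prop_grip [245.3 281.4] [0.  0.3]
scene rail_hole [250.9 256.9] [ 2.4 -0.4]
scene lid_hinge [358.7 272.5] [ 0.3 -5. ]
top lid_bar [301.3 301.1] [-2.3  1. ]
top prop_pivot [375.3 265.1] [-0.9  1.9]
top prop_foot [374.1 190.3] [ 2.4 -2.1]
top prop_grip [401.9 220.9] [ 1. -0.]
top rail_hole [371.3 263.2] [1.9 0.2]
top lid_hinge [302.4 181.7] [ 1.5 -0.2]
lid_hinge [0.676  0.0609 0.081 ]
lid_bar [0.4311 0.0659 0.087 ]
prop_pivot [ 0.503  -0.0836  0.087 ]
prop_foot [ 0.6629 -0.0869  0.087 ]
prop_grip [ 0.5968 -0.1405  0.087 ]
rail_hole [ 0.5119 -0.0838  0.055 ]
```

View pics/top1.png

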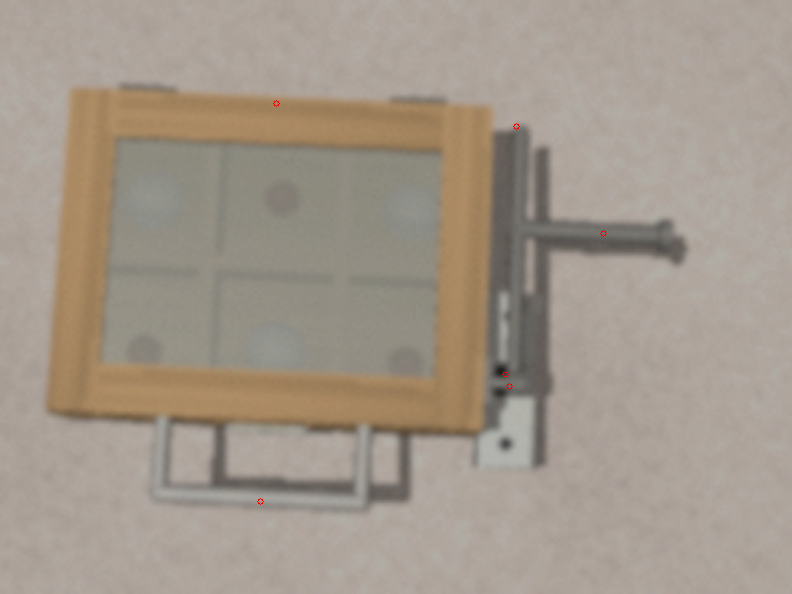

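View pics/scene1.png

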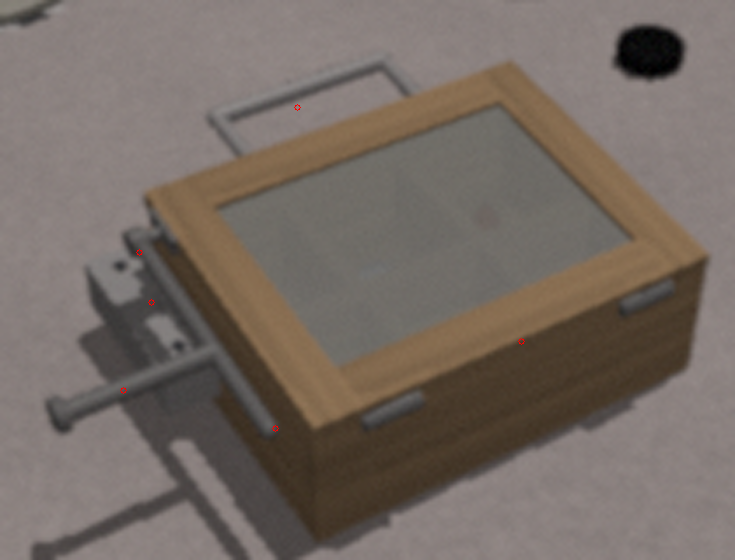

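Run:
```python
from h import *
D={c:r.capture(c) for c in ["scene","top"]}
def ray(d,px,z):
    T=np.array(d["T"]); v=T[:3,:3]@np.array([(px[0]-d["cx"])/d["fx"],-(px[1]-d["cy"])/d["fy"],-1])
    return T[:3,3]+v*(z-T[2,3])/v[2]
for n in ["loupe","jar","magnifier"]:
    for c in D:
        for q in r.look_for(n,c)[:2]:
            e=q["extent"]; print(n,c,round(q["p"],2),np.round(e,0),ray(D[c],[(e[0]+e[2])/2,(e[1]+e[3])/2],0.008).round(3))
# lid corners (outer top, z=.093) read from enlarged pictures
top=[(72,89),(491,107),(485,432),(48,412)]
sc=[(705,258),(318,428),(148,195),(510,63)]
for nm,L,o,k in (("top",top,(220,150),3.3),("scene",sc,(210,170),3.5)):
    W=np.array([ray(D[nm],(a/k+o[0],b/k+o[1]),.093) for a,b in L]); print(nm,W.round(4))
    print([np.linalg.norm(W[i]-W[(i+1)%4]).round(4) for i in range(4)], W.mean(0).round(4), np.arctan2(*(W[0]-W[1])[[0,1]]*[-1,1]).round(4), np.arctan2(*(W[3]-W[2])[[0,1]]*[-1,1]).round(4))
```

```text
loupe scene 0.64 [389. 178. 405. 192.] [0.425 0.382 0.008]
loupe top 0.95 [142. 292. 167. 320.] [0.417 0.377 0.008]
jar scene 0.7 [451. 180. 482. 220.] [0.572 0.487 0.008]
jar top 0.55 [ 98. 205. 140. 235.] [0.601 0.463 0.008]
magnifier scene 0.8 [ 34. 292. 118. 325.] [ 0.408 -0.423  0.008]
magnifier top 0.79 [496. 289. 565. 359.] [ 0.391 -0.422  0.008]
magnifier top 0.32 [371. 186. 422. 270.] [ 0.592 -0.138  0.008]
top [[ 0.6811  0.1862  0.093 ]
 [ 0.6734 -0.0708  0.093 ]
 [ 0.4748 -0.0685  0.093 ]
 [ 0.4831  0.1949  0.093 ]]
[np.float64(0.2571), np.float64(0.1986), np.float64(0.2635), np.float64(0.1982)] [0.5781 0.0604 0.093 ] -0.03 -0.0315
scene [[ 0.6882  0.1811  0.093 ]
 [ 0.6794 -0.0715  0.093 ]
 [ 0.4652 -0.0584  0.093 ]
 [ 0.4721  0.2045  0.093 ]]
[np.float64(0.2528), np.float64(0.2146), np.float64(0.2629), np.float64(0.2173)] [0.5762 0.0639 0.093 ] -0.0346 -0.0262
```

```bash
cat >> h.py <<'E'
def ray(d,px,z):
    T=np.array(d["T"]); v=T[:3,:3]@np.array([(px[0]-d["cx"])/d["fx"],-(px[1]-d["cy"])/d["fy"],-1])
    return T[:3,3]+v*(z-T[2,3])/v[2]
E
python3 - <<'E'
from h import *
D={c:r.capture(c) for c in ["scene","top"]}
top=[(72,89),(491,107),(485,432),(48,412)]
sc=[(705,258),(318,428),(148,195),(510,63)]
obs=[]
for nm,L,o,k in (("top",top,(220,150),3.3),("scene",sc,(210,170),3.5)):
    for (a,b),(u,y) in zip(L,[(0,.13),(0,-.13),(.2,-.13),(.2,.13)]):
        obs.append((nm,u,.012,y,(a/k+o[0],b/k+o[1])))
obs.append(("top",.245,.006,0,(261/3.3+220,496/3.3+150)))
obs.append(("scene",.245,.006,0,(297/3.5+210,90/3.5+170)))
obs.append(("top",.170,.006,-.148,(522/3.3+220,382/3.3+150)))
obs.append(("scene",.170,.006,-.148,(137/3.5+210,238/3.5+170)))
def res(v,f=None):
    x,y,w,l=v; c,s=np.cos(l),np.sin(l); o=[]
    for nm,u,vv,yy,px in obs:
        p=toW(v[:3],np.array([HX-u*c+vv*s,yy,HZ+u*s+vv*c])); o.append(proj(D[nm],p)[0]-px)
    return np.concatenate(o)
for fix in (0,1):
    s=least_squares(lambda v: res([*v[:3],v[3]*(1-fix)]),[.577,.06,-.03,0.05],loss="soft_l1"); print(s.x,s.cost); print(res([*s.x[:3],s.x[3]*(1-fix)]).reshape(-1,2).round(1).tolist())
# rail marks: screws & ends at top face z=.055
for nm,L,o,k in (("top",[(505,443),(508,315),(500,375)],(220,150),3.3),("scene",[(120,266),(178,346)],(210,170),3.5)):
  for a,b in L: print(nm,ray(D[nm],(a/k+o[0],b/k+o[1]),.055).round(4))
E
```

```text
[ 0.57837613  0.06028862 -0.02894789  0.06256963] 8.825807116497568
[[-0.5, -0.9], [0.9, -0.9], [-0.4, -0.7], [-0.2, -0.3], [0.6, -2.6], [-1.7, -1.2], [-1.9, -0.6], [-0.7, -0.6], [0.3, 0.2], [0.2, 0.3], [-2.3, 0.0], [-0.2, 1.2]]
[ 0.5785518   0.06094241 -0.031497    0.05      ] 23.595525886161255
[[-0.7, -0.7], [0.7, -0.5], [-1.3, 0.1], [0.4, 0.2], [0.6, -2.7], [-1.8, -1.6], [-1.2, 3.6], [-0.9, 3.6], [0.2, 0.5], [0.7, 5.6], [-3.2, 0.8], [0.5, 4.8]]
top [ 0.4691 -0.0837  0.055 ]
top [ 0.549  -0.0851  0.055 ]
top [ 0.5114 -0.0803  0.055 ]
scene [ 0.4728 -0.0848  0.055 ]
scene [ 0.5524 -0.0877  0.055 ]
```

```bash
python3 -m jog '[[[0,0,0,1,0.42],[0,0,0,1,0.42],[0,0,0,1,0.42],[0,0,0,1,0.42],[0,0,0,1,0.42],[0,0,0,1,0.42],[0,0,0,1,0.42],[0,0,0,1,0.42],[0,0,0,0.08,0.42]]]' 25
```

```text
clock: 3.9
ee_pos: [0.2174, 0.5323, 0.2313]
tcp_rot: [0.0, 0.72, 0.694, -0.0]
wrist_force: [0.1, -0.1, -0.4]
finger_gap: 0.419
```

```bash
python3 -m jog '[[[-0.957,0.4875,0,0,0.42],[-0.957,0.4875,0,0,0.42],[-0.957,0.4875,0,0,0.42],[-0.957,0.4875,0,0,0.42],[-0.957,0.4875,0,0,0.42],[-0.957,0.4875,0,0,0.42],[-0.957,0.4875,0,0,0.42],[-0.957,0.4875,0,0,0.42],[-0.957,0.4875,0,0,0.42],[-0.957,0.4875,0,0,0.42],[-0.957,0.4875,0,0,0.42],[-0.957,0.4875,0,0,0.42],[-0.957,0.4875,0,0,0.42],[-0.957,0.4875,0,0,0.42],[-0.957,0.4875,0,0,0.42],[-0.957,0.4875,0,0,0.42]]]'
cat >> h.py <<'E'
POSE=(.5784,.0603,-.029)
def togo(p):  # needed rows (fraction units) from TCP to world point p
    from scipy.spatial.transform import Rotation as R
    o=r.get_obs(); q=o["tcp_rot"]; M=R.from_quat([q[1],q[2],q[3],q[0]]).as_matrix()
    return (M.T@(np.array(p)-o["ee_pos"])/0.03).round(3)
E
python3 - <<'E'
from h import *
d=r.capture("wrist"); save("w1",d)
print(r.get_obs()["ee_pos"])
b=ray(d,(320,240),.1)
for n in ["lid_bar","lid_hinge","prop_pivot","prop_foot","prop_grip","rail_hole"]:
    q=r.spot_point(n,"wrist")
    P=toW(POSE,pts(.06,0,-.063)[n])
    for a in q[:1]: print(n,a["p"],a["pixel"],"pred",proj(d,P)[0].round(1),"ray",ray(d,a["pixel"],P[2]).round(4),P.round(4))
E
```

```text
clock: 5.5
ee_pos: [0.4544, 0.0561, 0.2331]
tcp_rot: [0.002, 0.698, 0.716, 0.004]
wrist_force: [0.7, 0.5, -0.3]
finger_gap: 0.42
[0.45646567 0.05225    0.23331087]
lid_bar 0.75 [296.1, 214.3] pred [293.3 215.5] ray [0.4366 0.0656 0.1017] [0.4343 0.0645 0.1017]
lid_hinge 0.69 [565.0, 222.8] pred [562.1 223.1] ray [0.681  0.0577 0.081 ] [0.6784 0.0574 0.081 ]
prop_pivot 0.55 [366.8, 365.2] pred [364.4 362.6] ray [ 0.5074 -0.0887  0.0972] [ 0.5048 -0.0856  0.0972]
prop_foot 0.85 [518.1, 366.3] pred [517.3 362.4] ray [ 0.6663 -0.0951  0.0876] [ 0.6644 -0.0903  0.0876]
```

View pics/w1.png

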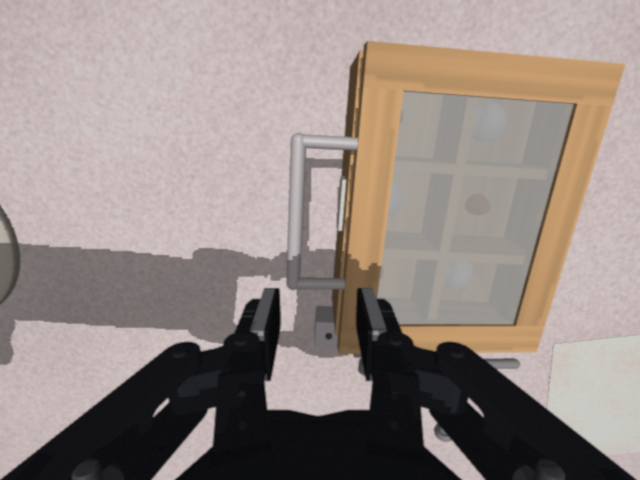

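```bash
sed -i 's/^POSE=.*/POSE=(.580,.0603,-.029)/' h.py; python3 -m jog '[[[0,0,0,0.36,0.42],[0,0,0,0,0.42]]]'; python3 -c "
from h import *
print(togo([.436,.063,.083]), r.get_obs()['tcp_rot'])"
```

```text
clock: 6.05
ee_pos: [0.4526, 0.0604, 0.2329]
tcp_rot: [0.001, 0.716, 0.698, 0.004]
wrist_force: [1.2, -0.5, 0.7]
finger_gap: 0.42
[ 0.052 -0.59   4.993] [0.00098955 0.71610707 0.69797948 0.00378595]
```

```bash
python3 -m jog '[[[0.05,-0.6,0.3,0,0.42],[0,0,0.8,0,0.42],[0,0,0.8,0,0.42]]]'; python3 -c "
from h import *
print(togo([.436,.063,.083]))
d=r.capture('wrist'); save('w2',d)"
```

```text
clock: 6.35
ee_pos: [0.4368, 0.0646, 0.1784]
tcp_rot: [0.005, 0.713, 0.701, 0.007]
wrist_force: [-0.9, 0.3, -1.1]
finger_gap: 0.418
[-0.063 -0.078  3.18 ]
```

View pics/w2.png

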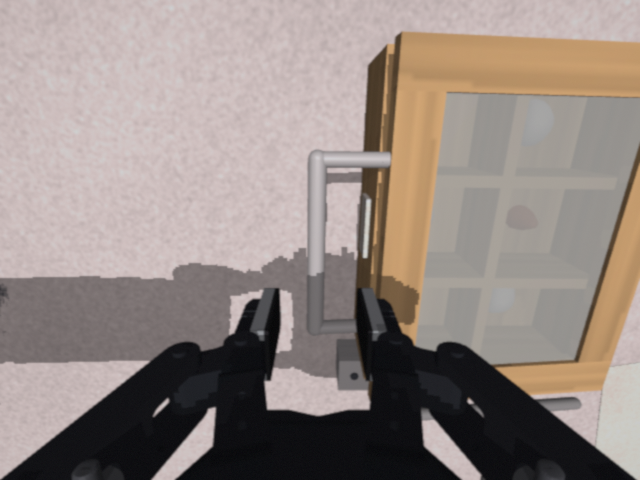

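```bash
python3 -m jog '[[[-0.03,-0.05,0.7,0,0.42],[0,0,0.7,0,0.42],[0,0,0.7,0,0.42],[0,0,0.4,0,0.42],[0,0,0,0,0.42],[0,0,0,0,0.42]]]'; python3 -c "
from h import *
print(togo([.436,.063,.083]))
d=r.capture('wrist'); save('w3',d)"
```

```text
clock: 7.0
ee_pos: [0.4329, 0.0672, 0.0988]
tcp_rot: [0.002, 0.709, 0.706, 0.005]
wrist_force: [1.0, 0.2, 0.5]
finger_gap: 0.42
[-0.141  0.099  0.529]
```

View pics/w3.png

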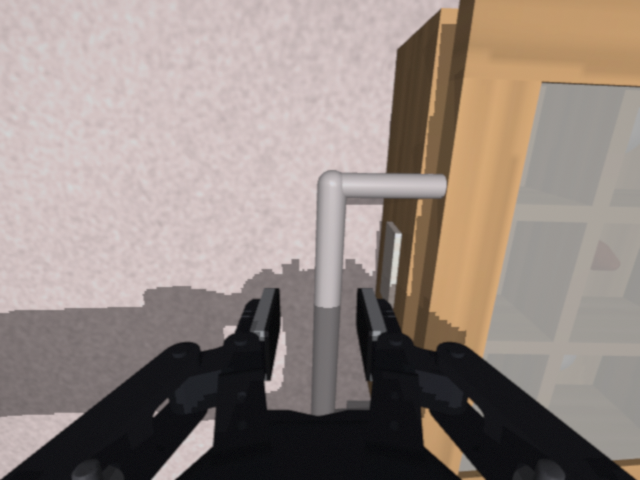

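```bash
python3 -m jog '[[[-0.08,0.15,0.4,0.16,0.42],[0,0,0.15,0,0.42],[0,0,0,0,0.42],[0,0,0,0,0.0],[0,0,0,0,0.0],[0,0,0,0,0.0],[0,0,0,0,0.0],[0,0,0,0,0.0]]]' 30; python3 -c "
from h import *
print(togo([.436,.063,.083]))
print(r.get_obs()['ft_torque'],r.get_obs()['wrist_force'])
d=r.capture('wrist'); save('w4',d)"
```

```text
clock: 7.85
ee_pos: [0.4366, 0.0648, 0.0852]
tcp_rot: [0.002, 0.716, 0.698, 0.004]
wrist_force: [1.3, -0.1, -4.4]
finger_gap: 0.123
[-0.06  -0.02   0.073]
[-0.03031816 -0.12900238 -0.00830038] [ 1.33560842 -0.0602413  -4.43961258]
```

View pics/w4.png

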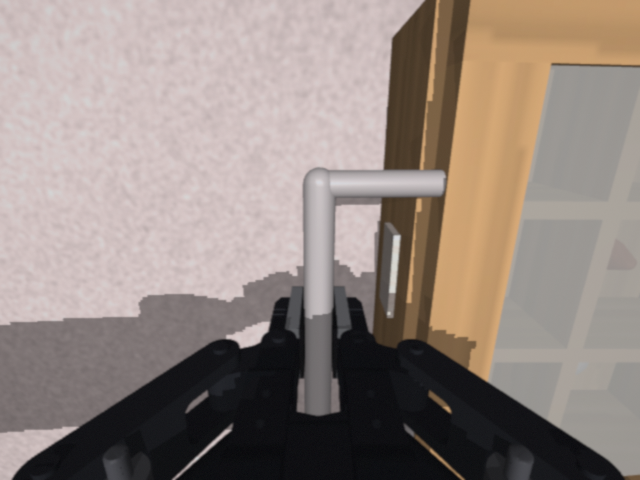

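```bash
cat >> h.py <<'E'
def arc(a0,a1,n):
    a=np.linspace(a0,a1,n+1); R=.2451/.03
    return np.c_[np.zeros(n),-np.diff(np.cos(a))*R,-np.diff(np.sin(a))*R].round(2).tolist()
E
python3 -c "
from h import *
print(arc(.083,.403,5)); print(arc(.403,.803,6)); print(arc(.803,1.163,6))"
```

```text
[[0.0, 0.06, -0.52], [0.0, 0.09, -0.51], [0.0, 0.13, -0.51], [0.0, 0.16, -0.5], [0.0, 0.19, -0.49]]
[[0.0, 0.23, -0.49], [0.0, 0.26, -0.48], [0.0, 0.29, -0.46], [0.0, 0.32, -0.44], [0.0, 0.35, -0.42], [0.0, 0.38, -0.39]]
[[0.0, 0.36, -0.33], [0.0, 0.38, -0.31], [0.0, 0.4, -0.28], [0.0, 0.42, -0.26], [0.0, 0.43, -0.23], [0.0, 0.44, -0.21]]
```

```bash
python3 -m jog '[[[0,0.06,-0.52,0,0],[0,0.09,-0.51,0,0],[0,0.13,-0.51,0,0],[0,0.16,-0.5,0,0],[0,0.19,-0.49,0,0],[0,0,0,0,0]]]' 25; python3 -c "
from h import *
o=r.get_obs(); print(o['ee_pos'],o['wrist_force'],o['finger_gap'])
p=o['ee_pos']+[0,0,.0187]; dx=.680-p[0]; dz=p[2]-.081
print('angle',np.arctan2(dz,dx),'r',np.hypot(dx,dz))
"
```

```text
clock: 8.5
ee_pos: [0.4571, 0.0641, 0.1626]
tcp_rot: [0.003, 0.716, 0.698, 0.006]
wrist_force: [-1.9, 0.2, 1.3]
finger_gap: 0.126
[0.45712572 0.06409829 0.16259096] [-1.8779318   0.19667615  1.29026169] 0.12604980970493954
angle 0.4228447443908336 r 0.24439971532003138
```

```bash
python3 -m jog '[[[0,0.23,-0.48,0,0],[0,0.27,-0.47,0,0],[0,0.3,-0.45,0,0],[0,0.33,-0.43,0,0],[0,0.35,-0.41,0,0],[0,0.38,-0.38,0,0],[0,0,0,0,0]]]' 25; python3 -c "
from h import *
o=r.get_obs(); print(o['ee_pos'],o['wrist_force'],o['finger_gap'])
p=o['ee_pos']+[0,0,.0187]; dx=.680-p[0]; dz=p[2]-.081
a=np.arctan2(dz,dx);print('angle',a,'r',np.hypot(dx,dz),arc(a,1.16,5))
"
```

```text
clock: 9.2
ee_pos: [0.5019, 0.0627, 0.232]
tcp_rot: [-0.009, 0.716, 0.698, -0.006]
wrist_force: [0.7, 0.2, -0.5]
finger_gap: 0.124
[0.50190048 0.06265849 0.23201446] [ 0.73136458  0.23552097 -0.48841825] 0.12379738542562722
angle 0.761294951255234 r 0.24601307779464376 [[0.0, 0.47, -0.45], [0.0, 0.5, -0.41], [0.0, 0.53, -0.37], [0.0, 0.56, -0.33], [0.0, 0.59, -0.28]]
```

```bash
python3 -m jog '[[[0,0.46,-0.44,0,0],[0,0.5,-0.4,0,0],[0,0.53,-0.36,0,0],[0,0.56,-0.32,0,0],[0,0.59,-0.27,0,0],[0,0,0,0,0],[0,0,0,0,0]]]' 25; python3 -c "
from h import *
o=r.get_obs(); print(o['ee_pos'],o['wrist_force'],o['finger_gap'])
p=o['ee_pos']+[0,0,.0187]; dx=.680-p[0]; dz=p[2]-.081
a=np.arctan2(dz,dx);print('angle',a,'r',np.hypot(dx,dz),arc(a,1.16,5))
d=r.capture('wrist'); save('w5',d); d=r.capture('scene'); save('s5',d)
"
```

```text
clock: 9.9
ee_pos: [0.5682, 0.0605, 0.2829]
tcp_rot: [-0.022, 0.715, 0.698, -0.022]
wrist_force: [-3.2, -0.6, 1.7]
finger_gap: 0.13
[0.56818477 0.06047836 0.28288947] [-3.15209273 -0.58426166  1.74836411] 0.12978430899686824
angle 1.1016496524758703 r 0.2473102472099771 [[0.0, 0.09, -0.04], [0.0, 0.09, -0.04], [0.0, 0.09, -0.04], [0.0, 0.09, -0.04], [0.0, 0.09, -0.04]]
```

View pics/s5.png

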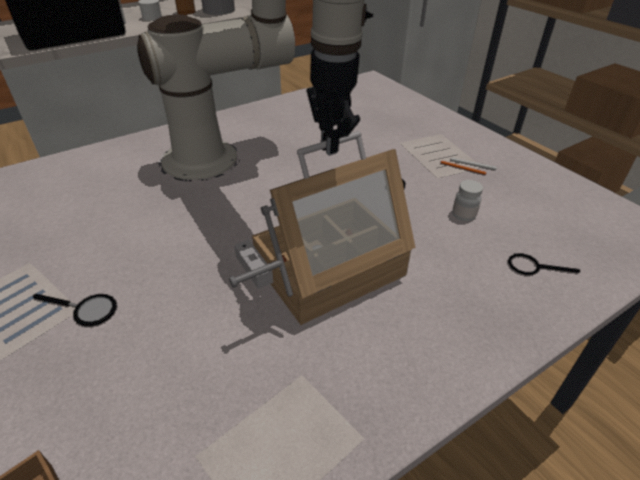

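View pics/w5.png

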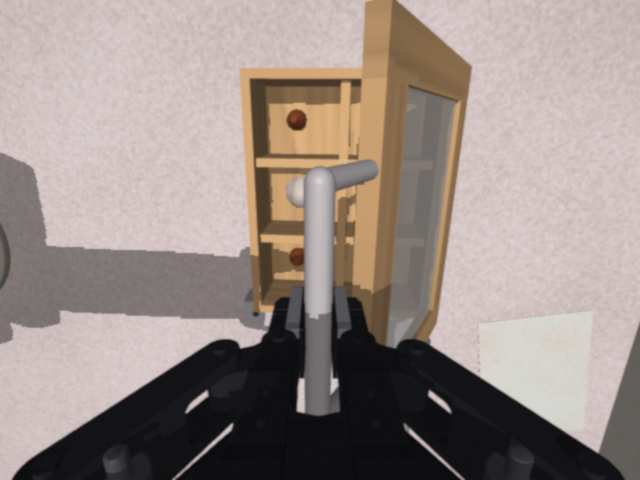

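```bash
python3 -m jog '[[[0,0,0,0,0.35],[0,0,0,0,0.35],[0,0,0,0,0.35],[0,0,-0.5,0,0.35],[0,0,-0.8,0,0.4],[0,0,0,0,0.4],[0,0,0,0,0.4]]]'; python3 -c "
from h import *
from scipy.spatial.transform import Rotation as R
o=r.get_obs(); q=o['tcp_rot']; M=R.from_quat([q[1],q[2],q[3],q[0]]).as_matrix()
print(o['q'],M.round(3).tolist(),o['ee_pos'],o['wrist_force'])
d=r.capture('wrist'); save('w6',d); 
"
```

```text
clock: 10.7
ee_pos: [0.569, 0.0607, 0.3224]
tcp_rot: [-0.023, 0.715, 0.699, -0.023]
wrist_force: [-0.1, -0.3, -0.2]
finger_gap: 0.401
[-0.10212037  0.15849922  1.4199654  -0.00491767  1.62793196 -0.07914236] [[0.023, 0.998, -0.065], [1.0, -0.023, 0.002], [0.0, -0.065, -0.998]] [0.56897205 0.06071421 0.32243092] [-0.10335055 -0.29130337 -0.18429999]
```

View pics/w6.png

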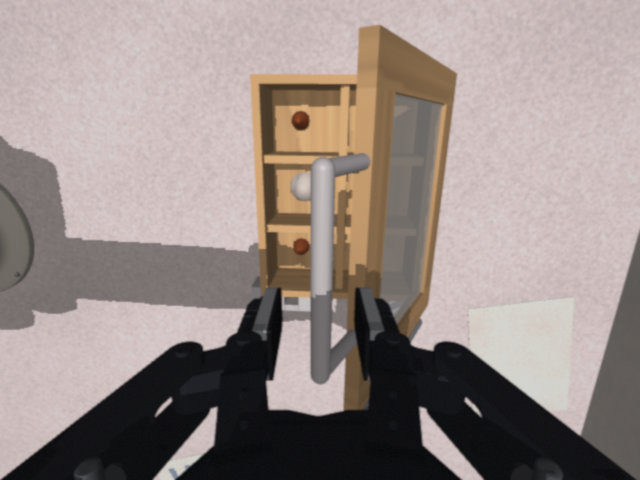

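```bash
python3 -c "
from h import *
d=r.capture('scene'); im=d['pixels'][0:300,200:440]; cv2.imwrite('pics/s7.png',cv2.convertScaleAbs(cv2.resize(im,None,fx=2.0,fy=2.0,interpolation=cv2.INTER_CUBIC),alpha=1.5))
for n in ['lid_bar','prop_pivot','prop_foot','prop_grip','rail_hole']:
    q=r.spot_point(n,'scene'); P=toW(POSE,pts(1.077,0,-.063)[n])
    print(n,[(a['pixel'],round(a['p'],2)) for a in q[:2]],proj(d,P)[0].round(1))
"
```

```text
lid_bar [([327.2, 142.5], 0.82)] [329.6 142.5]
prop_pivot [([267.4, 209.5], 0.98)] [265.7 209.7]
prop_foot [([286.7, 292.5], 0.94)] [290.7 295.6]
prop_grip [([250.5, 272.8], 0.84)] [252.  273.6]
rail_hole [([250.4, 256.6], 0.59)] [252.6 257.1]
```

View pics/s7.png

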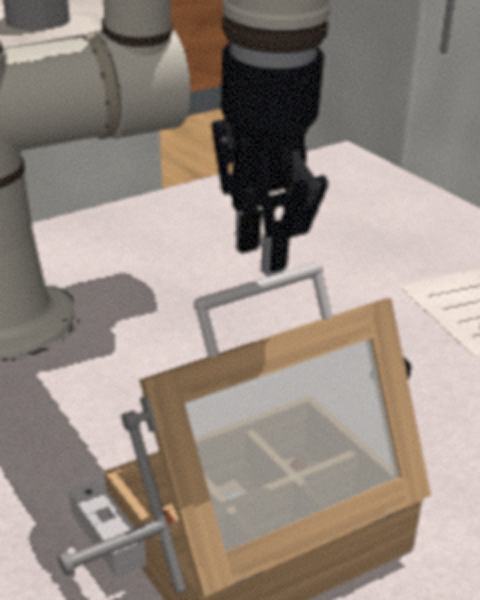

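```bash
python3 -c "
from h import *
print(togo([.644,-.148,.33]))"
```

```text
[-6.898  2.651 -0.465]
```

```bash
python3 -m jog '[[[-0.86,0,-0.2,0,0.5],[-0.86,0,-0.1,0,0.5],[-0.86,0.2,-0.06,0,0.5],[-0.86,0.4,-0.06,0,0.5],[-0.86,0.5,-0.03,0,0.5],[-0.86,0.5,0,0,0.5],[-0.86,0.5,0,0,0.5],[-0.86,0.5,0,0,0.5],[0,0,0,0,0.5]]]'; python3 -c "
from h import *
d=r.capture('wrist'); save('w8',d)
print(togo([.644,-.148,.25]),r.get_obs()['q'].round(2),r.get_obs()['tcp_rot'])
for n in ['lid_bar','prop_pivot','prop_foot','prop_grip','rail_hole']:
    q=r.spot_point(n,'wrist'); P=toW(POSE,pts(1.077,0,-.063)[n])
    print(n,[(a['pixel'],round(a['p'],2)) for a in q[:2]],proj(d,P)[0].round(1),ray(d,q[0]['pixel'],P[2]).round(4) if q else '',P.round(4))
"
```

```text
clock: 11.95
ee_pos: [0.6436, -0.154, 0.3252]
tcp_rot: [-0.027, 0.714, 0.699, -0.025]
wrist_force: [0.0, -0.0, -0.3]
finger_gap: 0.5
[0.133 0.208 2.511] [-0.4   0.4   1.12 -0.02  1.69 -0.39] [-0.02728263  0.71332053  0.6998853  -0.02429102]
lid_bar [] [ 109.7 -253.9]  [0.5692 0.0606 0.2996]
prop_pivot [([262.6, 148.0], 0.66)] [263.1 149.8] [ 0.6001 -0.0872  0.2335] [ 0.6004 -0.0884  0.2335]
prop_foot [([366.0, 143.1], 0.81)] [363.4 141.5] [ 0.679  -0.0922  0.0926] [ 0.6762 -0.0906  0.0926]
prop_grip [([331.5, 203.2], 0.86)] [331.6 203.4] [ 0.6437 -0.1444  0.1499] [ 0.6438 -0.1446  0.1499]
rail_hole [] [224.5 138.5]  [ 0.5127 -0.0858  0.055 ]
```

View pics/w8.png

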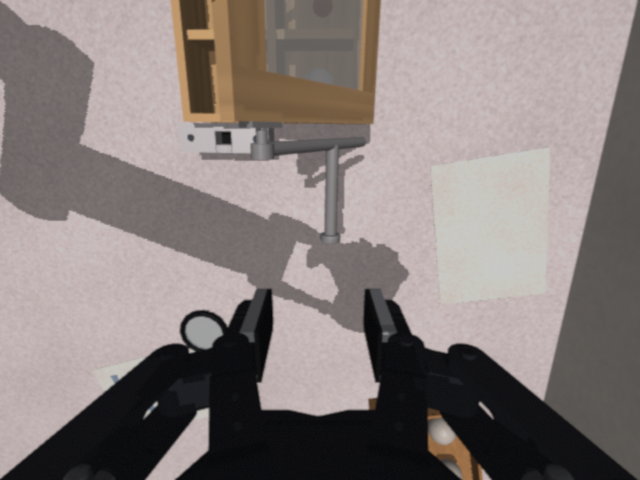

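```bash
python3 -c "
from h import *
im=cv2.imread('pics/w8.png')[115:165,175:275]; g=cv2.cvtColor(im,cv2.COLOR_BGR2GRAY)
m=(g[10:35,38:65]<70).astype(np.uint8); n,l,s,c=cv2.connectedComponentsWithStats(m); print(s,c+[213,125])
d=r.capture('wrist'); print(r.get_obs()['ee_pos'])
for i in range(1,n): print(ray(d,c[i]+[213,125],.055).round(4))
cv2.imwrite('pics/w8c.png',cv2.resize(im,None,fx=7,fy=7,interpolation=cv2.INTER_NEAREST))
"
```

```text
[[  0   0  27  25 522]
 [  4   7  14  12 153]] [[226.74521073 136.85057471]
 [223.45751634 137.50980392]]
[ 0.64310389 -0.14962618  0.32770123]
[ 0.5107 -0.0808  0.055 ]
```

View pics/w8c.png

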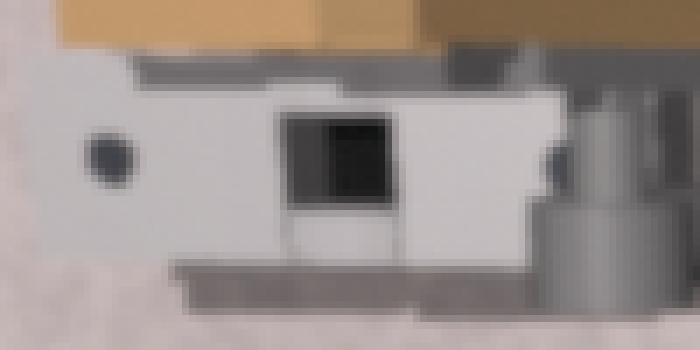

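```bash
python3 -c "
from h import *
print(togo([.6426,-.1476,.1312]))"
```

```text
[0.05  0.443 6.535]
```

```bash
python3 -m jog '[[[0.05,0.2,0.8,0.07,0.4],[0,0.15,0.9,0,0.4],[0,0.09,0.9,0,0.4],[0,0,0.9,0,0.4],[0,0,0.6,0,0.4],[0,0,0,0,0.4],[0,0,0,0,0.4]]]'; python3 -c "
from h import *
print(togo([.6426,-.1476,.1312]))
d=r.capture('wrist'); save('w9',d)"
```

```text
clock: 13.0
ee_pos: [0.6487, -0.1431, 0.2053]
tcp_rot: [-0.022, 0.714, 0.7, -0.022]
wrist_force: [-1.2, 0.4, 0.6]
finger_gap: 0.4
[-0.152 -0.045  2.477]
```

View pics/w9.png

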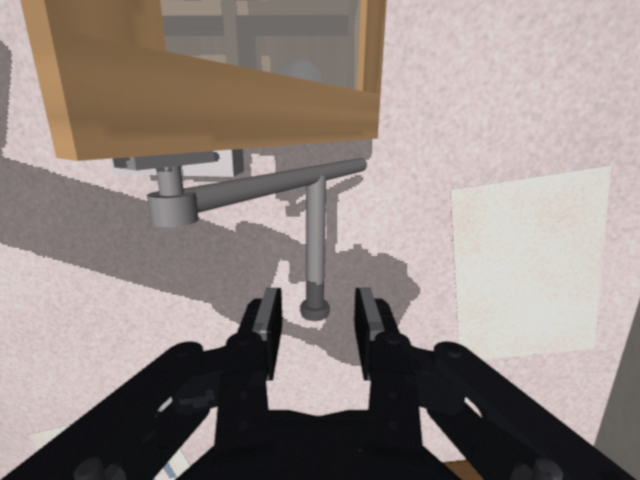

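```bash
python3 -m jog '[[[-0.1,0,0.8,0,0.4],[-0.05,0,0.8,0,0.4],[0,0,0.6,0,0.4],[0,0,0.15,0,0.4],[0,0,0,0,0.4],[0,0,0,0,0.4]]]'; python3 -c "
from h import *
print(togo([.6426,-.1476,.1312]))
d=r.capture('wrist'); save('w10',d)"
```

```text
clock: 13.65
ee_pos: [0.6507, -0.1493, 0.1453]
tcp_rot: [-0.013, 0.714, 0.7, -0.018]
wrist_force: [0.4, 0.1, -0.0]
finger_gap: 0.399
[ 0.057 -0.251  0.482]
```

View pics/w10.png

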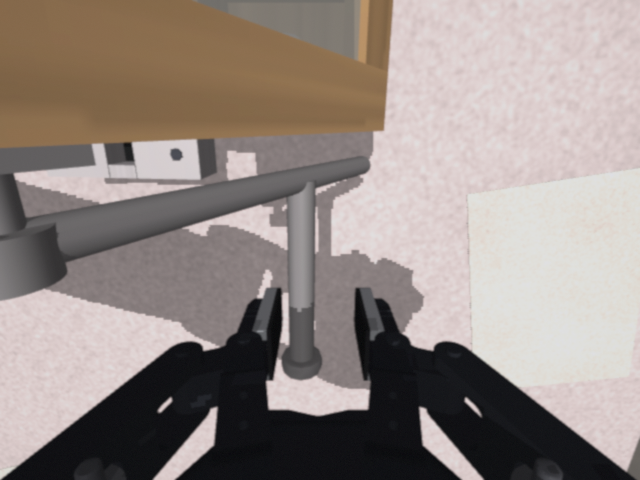

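```bash
python3 -m jog '[[[0.05,-0.25,0,0,0.4],[0,0,0.3,0,0.4],[0,0,0.15,0,0.4],[0,0,0,0,0.4],[0,0,0,0,0.4]]]'; python3 -c "
from h import *
print(togo([.6426,-.1476,.1312]))
d=r.capture('wrist'); save('w11',d)"
```

```text
clock: 14.2
ee_pos: [0.6436, -0.1482, 0.1344]
tcp_rot: [-0.011, 0.714, 0.7, -0.017]
wrist_force: [-0.5, -0.8, -0.3]
finger_gap: 0.4
[ 0.021 -0.028  0.108]
```

View pics/w11.png

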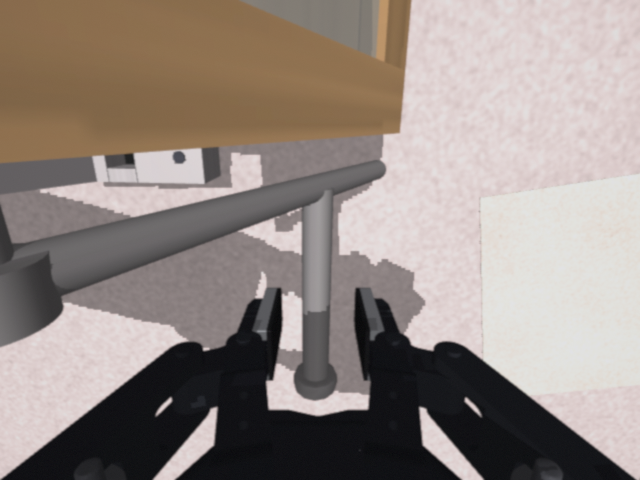

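```bash
python3 -m jog '[[[0,0,0.08,0,0.4],[0,0,0,0,0.0],[0,0,0,0,0.0],[0,0,0,0,0.0],[0,0,0,0,0.0],[0,0,0,0,0.0]]]' 25; python3 -c "
from h import *
from scipy.spatial.transform import Rotation as R
o=r.get_obs(); q=o['tcp_rot']; M=R.from_quat([q[1],q[2],q[3],q[0]]).as_matrix()
print(o['ee_pos'],o['ee_pos']-.0187*M[:,2],o['wrist_force'],M.round(3).tolist())
d=r.capture('wrist'); save('w12',d)
for n in ['prop_pivot','prop_foot','prop_grip','rail_hole']:
    P=toW(POSE,pts(1.077,0,-.064)[n]);  print(n,proj(d,P)[0].round(1),P.round(4))
"
```

```text
clock: 14.85
ee_pos: [0.6424, -0.1483, 0.132]
tcp_rot: [-0.012, 0.714, 0.7, -0.018]
wrist_force: [-1.0, 0.1, 0.7]
finger_gap: 0.129
[ 0.64241123 -0.14827664  0.13202727] [ 0.64322537 -0.14811906  0.15070887] [-0.99458831  0.122746    0.66944431] [[0.019, 0.999, -0.044], [1.0, -0.02, -0.008], [-0.009, -0.043, -0.999]]
prop_pivot [-14.5 295.3] [ 0.6004 -0.0884  0.2335]
prop_foot [383.8 168.7] [ 0.6762 -0.0906  0.0926]
prop_grip [320.5 317.3] [ 0.6438 -0.1446  0.1499]
rail_hole [120.9 157.4] [ 0.5117 -0.0858  0.055 ]
```

View pics/w12.png

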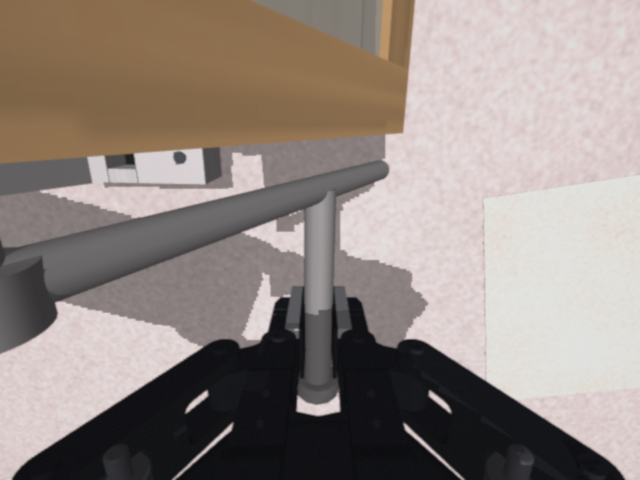

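```bash
cat >> h.py <<'E'
from scipy.spatial.transform import Rotation as R
from scipy.optimize import fsolve
RH=-.064
def frame():
    o=r.get_obs(); q=o['tcp_rot']; return o,R.from_quat([q[1],q[2],q[3],q[0]]).as_matrix()
def peg_case():
    o,M=frame(); g=o['ee_pos']-.0187*M[:,2]; x,y,w=POSE
    d=g-[x,y,0]; c,s=np.cos(w),np.sin(w)
    return np.array([c*d[0]+s*d[1],-s*d[0]+c*d[1],d[2]])
def pegof(lid,prop): return pts(lid,prop)["prop_grip"][[0,2]]
def solve(p,g=(1.0,.5)): return fsolve(lambda v: pegof(*v)-p,g)
def forfoot(x,z,g=(.9,1.0)): return fsolve(lambda v: pts(*v)["prop_foot"][[0,2]]-[x,z],g)
def rows(path): # path: list of (lid,prop); from the present pose; row fractions
    o,M=frame(); w=POSE[2]; cur=peg_case(); out=[]
    prev=np.array([cur[0],cur[1],cur[2]])
    for l,p in path:
        q=pegof(l,p); n=np.array([q[0],-.209,q[1]]) ; d=n-prev; prev=n
        dw=np.array([np.cos(w)*d[0]-np.sin(w)*d[1],np.sin(w)*d[0]+np.cos(w)*d[1],d[2]])
        out.append((M.T@dw/.03).round(2).tolist())
    return out
def state(g=(1.0,.5)):
    p=peg_case(); l,pr=solve(p[[0,2]],g); f=pts(l,pr)["prop_foot"]; o=r.get_obs()
    print("t",round(o['clock'],2),"peg",p.round(4),"lid %.3f prop %.3f slope %.3f"%(l,pr,l+pr),"foot",f[[0,2]].round(4),"F",o['wrist_force'].round(1)); return l,pr
E
python3 -c "
from h import *
l,p=state()
print(forfoot(RH,.1),forfoot(RH,.07),forfoot(RH,.055),forfoot(RH,.035))
print(rows([(l,p+ (i+1)*.1) for i in range(6)]))
"
```

```text
t 14.9 peg [ 0.0693 -0.2065  0.1507] lid 1.247 prop 0.137 slope 1.385 foot [0.0813 0.0869] F [-0.8  0.2  0.1]
[1.07486023 1.08115996] [0.89478554 1.07605743] [0.79936166 1.08783427] [0.66981085 1.11803172]
[[-0.08, -0.31, 0.06], [0.0, -0.32, 0.03], [0.0, -0.32, -0.01], [0.0, -0.31, -0.04], [0.0, -0.31, -0.07], [0.0, -0.3, -0.1]]
```

```bash
python3 -c "
from h import *
for x in rows([(1.077,.12*(i+1)) for i in range(9)]): print(x)
"
```

```text
[-0.08, -0.32, 0.2]
[0.0, -0.36, 0.13]
[0.0, -0.37, 0.09]
[0.0, -0.38, 0.04]
[0.0, -0.38, -0.0]
[0.0, -0.38, -0.05]
[0.0, -0.37, -0.09]
[0.0, -0.36, -0.13]
[0.0, -0.34, -0.18]
```

```bash
python3 -m jog '[[[-0.04,-0.32,0.18,0,0],[0,-0.36,0.13,0,0],[0,-0.37,0.09,0,0],[0,-0.38,0.04,0,0],[0,0,0,0,0],[0,0,0,0,0]]]' 25; python3 -c "
from h import *
l,p=state((1.077,.5)); print(r.get_obs()['tcp_rot'].round(3), pegof(1.077,.48))
for x in rows([(1.077,p+.12*(i+1)) for i in range(6)]): print(x)
"
```

```text
clock: 15.5
ee_pos: [0.6021, -0.147, 0.119]
tcp_rot: [-0.009, 0.714, 0.7, -0.014]
wrist_force: [1.0, -0.1, -0.7]
finger_gap: 0.128
t 15.5 peg [ 0.0287 -0.2064  0.1377] lid 1.063 prop 0.443 slope 1.506 foot [0.0329 0.0728] F [ 1.  -0.1 -0.7]
[-0.009  0.714  0.7   -0.014] [0.02601859 0.13854465]
[-0.08, -0.36, -0.02]
[0.0, -0.38, -0.04]
[0.0, -0.37, -0.08]
[0.0, -0.36, -0.13]
[0.0, -0.34, -0.17]
[0.0, -0.32, -0.21]
```

```bash
python3 -m jog '[[[-0.04,-0.36,-0.06,0,0],[0,-0.38,-0.07,0,0],[0,-0.37,-0.09,0,0],[0,-0.36,-0.13,0,0],[0,-0.34,-0.17,0,0],[0,0,0,0,0],[0,0,0,0,0]]]' 25; python3 -c "
from h import *
l,p=state((1.077,1.)); print(r.get_obs()['tcp_rot'].round(3))
d=r.capture('scene'); im=d['pixels'][100:320,200:420]; cv2.imwrite('pics/s13.png',cv2.convertScaleAbs(cv2.resize(im,None,fx=2.7,fy=2.7,interpolation=cv2.INTER_CUBIC),alpha=1.5))
for n in ['lid_bar','prop_pivot','prop_foot','prop_grip','rail_hole']:
    q=r.spot_point(n,'scene'); P=toW(POSE,pts(l,p,-.064)[n])
    print(n,[(a['pixel'],round(a['p'],2)) for a in q[:2]],proj(d,P)[0].round(1))
d=r.capture('wrist'); save('w13',d)
"
```

```text
clock: 16.2
ee_pos: [0.5497, -0.1452, 0.135]
tcp_rot: [-0.009, 0.714, 0.7, -0.011]
wrist_force: [0.8, -0.2, -5.3]
finger_gap: 0.13
t 16.2 peg [-0.0237 -0.2062  0.1537] lid 1.088 prop 1.039 slope 2.127 foot [-0.0581  0.0984] F [ 0.8 -0.2 -5.3]
[-0.009  0.714  0.7   -0.011]
lid_bar [([331.2, 145.0], 0.57), ([250.6, 270.7], 0.5)] [330.4 142.4]
prop_pivot [([264.3, 210.2], 0.57)] [266.1 209.8]
prop_foot [([252.0, 244.1], 0.65)] [251.7 242.5]
prop_grip [([226.2, 242.3], 0.97)] [229.4 240.7]
rail_hole [] [252.4 256.8]
```

View pics/s13.png

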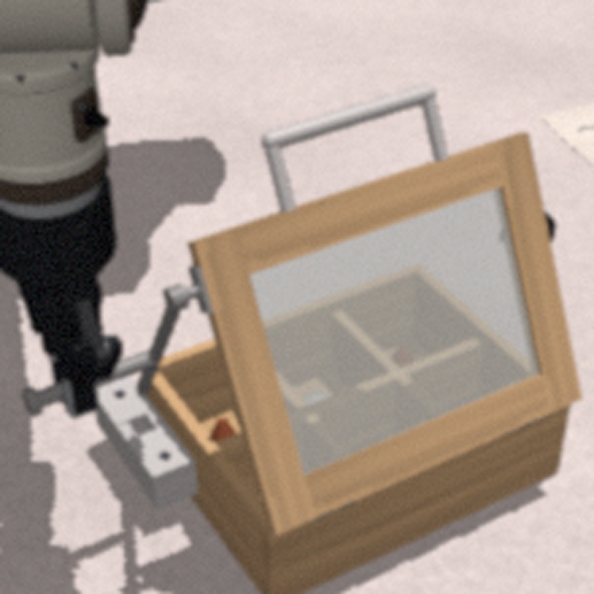

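View pics/w13.png

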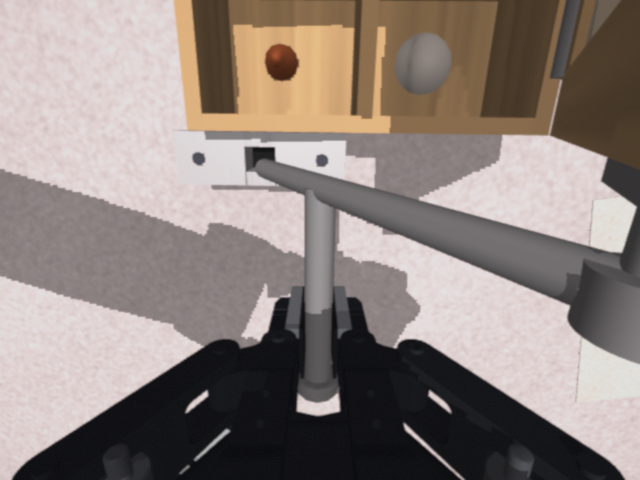

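```bash
python3 -c "
from h import *
d=r.capture('wrist')
l,p=state((1.077,1.))
for h in (-.064,-.062,-.066): print(h,proj(d,toW(POSE,np.array([h,-.148,.055]))))
print('screws',[ray(d,a,.055).round(4) for a in ((199,159),(322,160),(261,159))])
print('foot',proj(d,toW(POSE,pts(l,p)['prop_foot'])), 'footctr',proj(d,toW(POSE,pts(l,p-0)['prop_foot']+(pts(l,p)['prop_pivot']-pts(l,p)['prop_foot'])*5/160)))
im=d['pixels'][120:220,160:360]; cv2.imwrite('pics/w14.png',cv2.resize(im,None,fx=4,fy=4,interpolation=cv2.INTER_CUBIC))
"
```

```text
t 16.6 peg [-0.0237 -0.2062  0.1535] lid 1.088 prop 1.037 slope 2.125 foot [-0.0579  0.0983] F [ 0.2  0.8 -1.6]
-0.064 [[261.50518136 160.1257749 ]]
-0.062 [[264.57769267 160.16207561]]
-0.066 [[258.43399019 160.08948979]]
screws [array([ 0.4709, -0.0844,  0.055 ]), array([ 0.5509, -0.0864,  0.055 ]), array([ 0.5115, -0.0851,  0.055 ])]
foot [[257.83338282 168.86064978]] footctr [[261.30388159 169.99095845]]
```

View pics/w14.png

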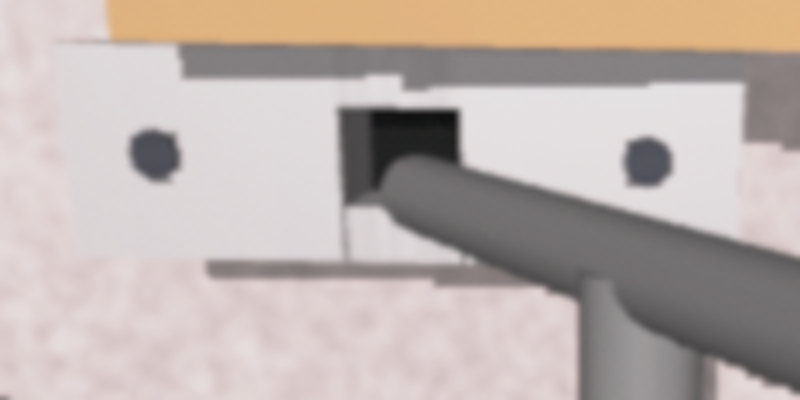

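```bash
python3 -c "
from h import *
zz=[.094,.088,.082,.076,.071,.066,.062,.058]
P=[forfoot(-.0653,z) for z in zz]
for a,x in zip(P,rows(P)): print(a.round(3),x)
"
```

```text
[1.036 1.086] [-0.09, -0.25, 0.15]
[1.001 1.084] [0.0, -0.07, 0.16]
[0.965 1.083] [0.0, -0.07, 0.16]
[0.928 1.083] [0.0, -0.07, 0.17]
[0.898 1.085] [0.0, -0.05, 0.14]
[0.866 1.087] [0.0, -0.05, 0.14]
[0.841 1.09 ] [0.0, -0.04, 0.12]
[0.816 1.094] [0.0, -0.04, 0.12]
```

```bash
python3 -m jog '[[[-0.04,-0.25,0.15,0,0],[0,-0.07,0.16,0,0],[0,-0.07,0.16,0,0],[0,-0.07,0.17,0,0],[0,0,0,0,0],[0,0,0,0,0]]]' 30; python3 -c "
from h import *
l,p=state((.95,1.)); print(r.get_obs()['tcp_rot'].round(3))
zz=[.071,.066,.062,.058]
P=[forfoot(-.0653,z) for z in zz]
for a,x in zip(P,rows(P)): print(a.round(3),x)
d=r.capture('wrist'); save('w15',d)
"
```

```text
clock: 17.2
ee_pos: [0.5389, -0.1449, 0.1184]
tcp_rot: [-0.006, 0.714, 0.7, -0.007]
wrist_force: [0.4, 1.9, 3.3]
finger_gap: 0.128
t 17.2 peg [-0.0348 -0.2062  0.1371] lid 0.951 prop 1.065 slope 2.016 foot [-0.0628  0.0784] F [0.4 1.9 3.3]
[-0.006  0.714  0.7   -0.007]
[0.898 1.085] [-0.09, -0.15, 0.22]
[0.866 1.087] [0.0, -0.05, 0.14]
[0.841 1.09 ] [0.0, -0.04, 0.12]
[0.816 1.094] [0.0, -0.04, 0.12]
```

View pics/w15.png

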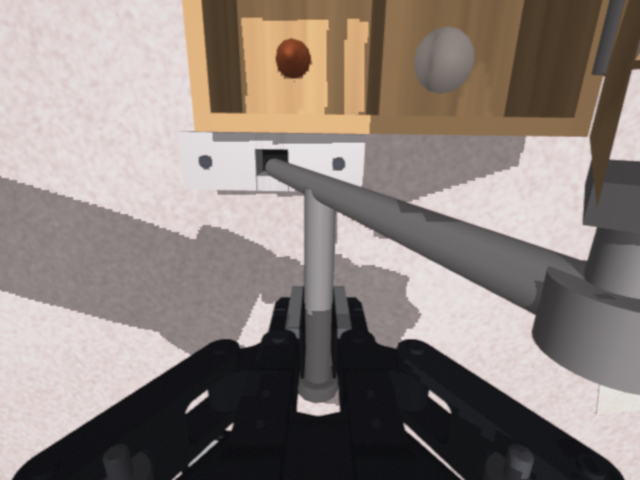

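```bash
python3 -m jog '[[[0,-0.15,0.2,0,0],[0,-0.05,0.14,0,0],[0,-0.04,0.12,0,0],[0,0,0,0,0],[0,0,0,0,0]]]' 30; python3 -c "
from h import *
l,p=state((.85,1.)); print(r.get_obs()['tcp_rot'].round(3))
zz=[.058,.054,.051,.048]
P=[forfoot(-.0653,z) for z in zz]
for a,x in zip(P,rows(P)): print(a.round(3),x)
d=r.capture('wrist'); im=d['pixels'][100:250,180:380]; cv2.imwrite('pics/w16.png',cv2.resize(im,None,fx=4,fy=4,interpolation=cv2.INTER_CUBIC))
print(proj(d,toW(POSE,np.array([RH,-.148,.055]))), proj(d,toW(POSE,pts(l,p)['prop_foot'])))
"
```

```text
clock: 17.75
ee_pos: [0.532, -0.1447, 0.1046]
tcp_rot: [-0.005, 0.714, 0.7, -0.006]
wrist_force: [-0.1, 2.9, 4.8]
finger_gap: 0.129
t 17.75 peg [-0.0418 -0.2062  0.1233] lid 0.846 prop 1.086 slope 1.931 foot [-0.0647  0.0625] F [-0.1  2.9  4.8]
[-0.005  0.714  0.7   -0.006]
[0.816 1.094] [-0.09, -0.06, 0.13]
[0.79  1.098] [0.0, -0.04, 0.12]
[0.771 1.102] [0.0, -0.03, 0.09]
[0.752 1.106] [0.0, -0.03, 0.09]
[[281.9966538  166.38610579]] [[279.10710204 168.03800593]]
```

View pics/w16.png

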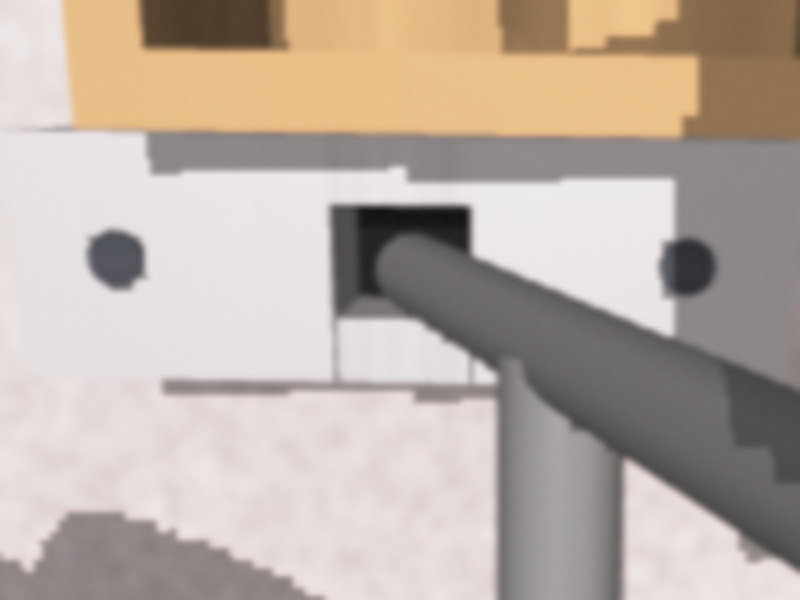

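```bash
python3 -c "
from h import *
d=r.capture('wrist'); T=np.array(d['T']); print(T[:3,3])
# edges: x-left wall
for zb in (.055,.05,.045,.04,.035,.03): print(zb,[proj(d,toW(POSE,np.array([h-.01,-.148-.008,zb])))[0].round(2).tolist() for h in (-.064,-.065)])
cv2.imwrite('pics/w17.png',cv2.convertScaleAbs(cv2.resize(d['pixels'][140:190,250:310],None,fx=12,fy=12,interpolation=cv2.INTER_NEAREST),alpha=1.8))
"
```

```text
[ 0.53528273 -0.06339235  0.24735328]
0.055 [[264.86, 180.44], [263.1, 180.42]]
0.05 [[266.26, 179.07], [264.55, 179.05]]
0.045 [[267.6, 177.77], [265.93, 177.75]]
0.04 [[268.88, 176.52], [267.25, 176.51]]
0.035 [[270.1, 175.33], [268.5, 175.32]]
0.03 [[271.26, 174.2], [269.7, 174.18]]
```

View pics/w17.png

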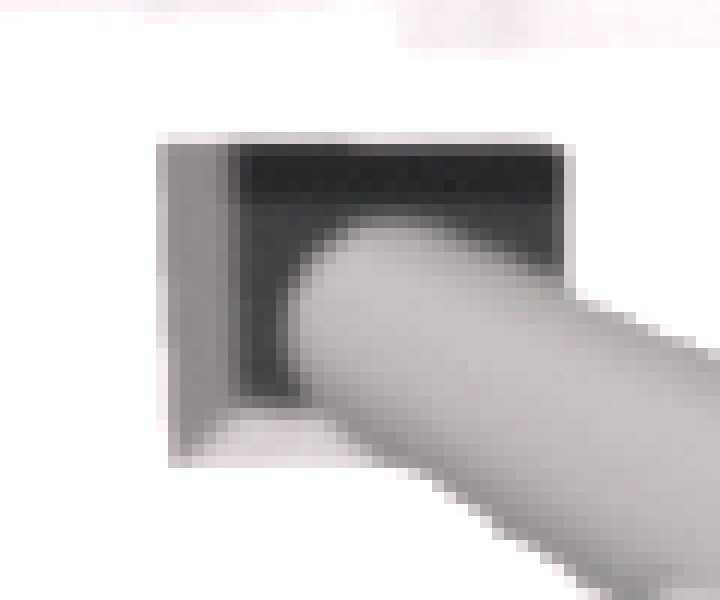

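```bash
python3 -c "
from h import *
zz=[.0585,.055,.052,.049,.046]
P=[forfoot(-.0660,z) for z in zz]
for a,x in zip(P,rows(P)): print(a.round(3),x)
"
```

```text
[0.817 1.098] [-0.09, -0.07, 0.12]
[0.795 1.102] [0.0, -0.04, 0.1]
[0.776 1.105] [0.0, -0.03, 0.09]
[0.757 1.109] [0.0, -0.03, 0.09]
[0.738 1.113] [0.0, -0.03, 0.09]
```

```bash
python3 -m jog '[[[0,-0.07,0.12,0,0],[0,-0.04,0.1,0,0],[0,-0.03,0.09,0,0],[0,0,0,0,0],[0,0,0,0,0]]]' 30; python3 -c "
from h import *
l,p=state((.8,1.))
zz=[.049,.046,.043,.041]
P=[forfoot(-.0660,z) for z in zz]
for a,x in zip(P,rows(P)): print(a.round(3),x)
d=r.capture('wrist')
cv2.imwrite('pics/w18.png',cv2.convertScaleAbs(cv2.resize(d['pixels'][130:200,240:330],None,fx=8,fy=8,interpolation=cv2.INTER_NEAREST),alpha=1.8))
"
```

```text
clock: 18.35
ee_pos: [0.5274, -0.1445, 0.0948]
tcp_rot: [-0.005, 0.714, 0.7, -0.006]
wrist_force: [0.4, 3.4, 4.0]
finger_gap: 0.128
t 18.35 peg [-0.0463 -0.2062  0.1135] lid 0.773 prop 1.106 slope 1.879 foot [-0.066   0.0516] F [0.4 3.4 4. ]
[0.757 1.109] [-0.09, -0.03, 0.08]
[0.738 1.113] [0.0, -0.03, 0.09]
[0.718 1.118] [0.0, -0.03, 0.09]
[0.705 1.121] [0.0, -0.02, 0.06]
```

View pics/w18.png

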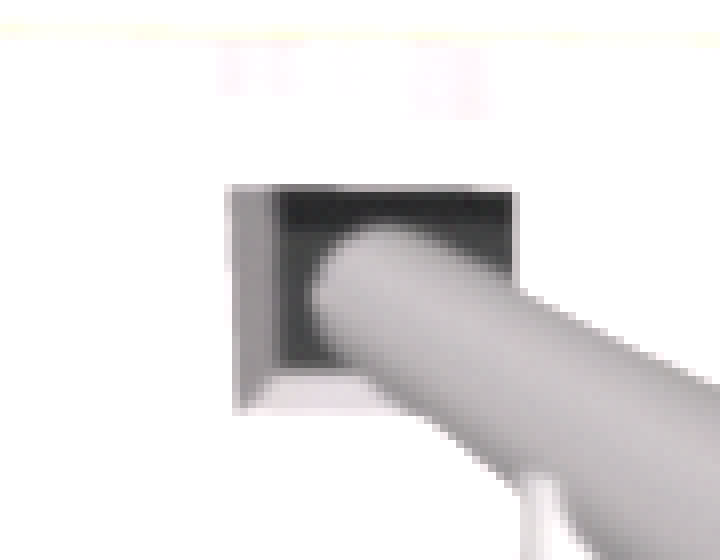

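```bash
python3 -m jog '[[[0.03,-0.03,0.08,0,0],[0,-0.03,0.08,0,0],[0,0,0,0,0],[0,0,0,0,0]]]' 30; python3 -c "
from h import *
l,p=state((.75,1.1))
zz=[.044,.043,.042,.041]
P=[forfoot(-.0660,z) for z in zz]
for a,x in zip(P,rows(P)): print(a.round(3),x)
for i in range(4): r.capture('wrist'); print(r.get_obs()['wrist_force'].round(2), r.get_obs()['ee_pos'].round(5))
"
```

```text
clock: 18.8
ee_pos: [0.5257, -0.1444, 0.0899]
tcp_rot: [-0.004, 0.714, 0.7, -0.007]
wrist_force: [0.5, 1.8, 4.1]
finger_gap: 0.131
t 18.8 peg [-0.0481 -0.2061  0.1086] lid 0.739 prop 1.114 slope 1.853 foot [-0.0662  0.0462] F [0.5 1.8 4.1]
[0.725 1.116] [-0.1, -0.02, 0.07]
[0.718 1.118] [0.0, -0.01, 0.03]
[0.712 1.119] [0.0, -0.01, 0.03]
[0.705 1.121] [0.0, -0.01, 0.03]
[0.13 1.75 1.7 ] [ 0.52564 -0.14442  0.08995]
[-0.01  1.08  1.64] [ 0.52561 -0.1444   0.08992]
[0.09 1.52 2.08] [ 0.52563 -0.14441  0.08995]
[-0.51  0.56  1.61] [ 0.52564 -0.14446  0.08996]
```

```bash
cat >> h.py <<'E'
def feel(n=5,x=-.0660,dz=.0006,k=4):
    F=[]
    for i in range(n): r.capture('wrist'); F.append(r.get_obs()['wrist_force'])
    F=np.array(F); print("Fmean",F.mean(0).round(2),"sd",F.std(0).round(2))
    l,p=state((.7,1.1)); f=pts(l,p)['prop_foot']
    P=[forfoot(x,f[2]-dz*(i+1)) for i in range(k)]
    print(rows(P))
E
python3 -m jog '[[[0,-0.01,0.03,0,0],[0,-0.01,0.03,0,0],[0,-0.01,0.03,0,0],[0,0,0,0,0],[0,0,0,0,0],[0,0,0,0,0]]]' 30; python3 -c "
from h import *
feel()"
```

```text
clock: 19.6
ee_pos: [0.5248, -0.1444, 0.0874]
tcp_rot: [-0.004, 0.714, 0.7, -0.006]
wrist_force: [-0.5, 1.7, 3.2]
finger_gap: 0.127
Fmean [0.38 1.92 3.15] sd [0.47 0.46 0.58]
t 19.85 peg [-0.0489 -0.2061  0.1061] lid 0.721 prop 1.118 slope 1.839 foot [-0.0661  0.0434] F [1.2 1.4 3. ]
[[-0.1, -0.0, 0.02], [0.0, -0.01, 0.02], [0.0, -0.01, 0.02], [0.0, -0.01, 0.02]]
```

```bash
python3 -m jog '[[[0,-0.01,0.03,0,0],[0,-0.01,0.03,0,0],[0,0,0,0,0],[0,0,0,0,0]]]' 30; python3 -c "
from h import *
feel()"
```

```text
clock: 20.25
ee_pos: [0.5241, -0.1444, 0.0856]
tcp_rot: [-0.004, 0.714, 0.7, -0.006]
wrist_force: [0.0, 1.9, 4.1]
finger_gap: 0.13
Fmean [-0.39  1.52  3.73] sd [0.53 0.28 0.48]
t 20.5 peg [-0.0497 -0.2061  0.1043] lid 0.708 prop 1.123 slope 1.831 foot [-0.0664  0.0415] F [-0.8  1.4  3.4]
[[-0.1, 0.0, 0.02], [0.0, -0.01, 0.02], [0.0, -0.01, 0.02], [0.0, -0.01, 0.02]]
```

```bash
python3 -m jog '[[[0,-0.01,0.03,0,0],[0,0,0,0,0],[0,0,0,0,0]]]' 30; python3 -c "
from h import *
feel()"
```

```text
clock: 20.8
ee_pos: [0.5238, -0.1444, 0.0844]
tcp_rot: [-0.004, 0.714, 0.7, -0.006]
wrist_force: [0.8, 1.0, 3.1]
finger_gap: 0.133
Fmean [0.56 0.88 2.29] sd [0.41 0.68 0.34]
t 21.05 peg [-0.05   -0.2062  0.1032] lid 0.700 prop 1.124 slope 1.824 foot [-0.0662  0.0402] F [1.1 0.5 1.9]
[[-0.09, -0.0, 0.02], [0.0, -0.01, 0.02], [0.0, -0.01, 0.02], [0.0, -0.01, 0.02]]
```

```bash
python3 -m jog '[[[0,-0.01,0.03,0,0],[0,0,0,0,0],[0,0,0,0,0]]]' 30; python3 -c "
from h import *
feel()"
```

```text
clock: 21.35
ee_pos: [0.5235, -0.1444, 0.0835]
tcp_rot: [-0.004, 0.714, 0.7, -0.006]
wrist_force: [0.8, 1.6, 2.1]
finger_gap: 0.131
Fmean [0.43 1.57 2.03] sd [0.37 0.7  0.33]
t 21.6 peg [-0.0503 -0.2062  0.1022] lid 0.694 prop 1.126 slope 1.819 foot [-0.0662  0.0392] F [0.9 2.3 2. ]
[[-0.09, -0.0, 0.02], [0.0, -0.01, 0.02], [0.0, -0.01, 0.02], [0.0, -0.01, 0.02]]
```

```bash
python3 -m jog '[[[0,-0.005,0.02,0,0],[0,0,0,0,0],[0,0,0,0,0]]]' 30; python3 -c "
from h import *
feel()"
```

```text
clock: 21.9
ee_pos: [0.5234, -0.1444, 0.0829]
tcp_rot: [-0.004, 0.714, 0.7, -0.006]
wrist_force: [1.8, 1.7, 3.4]
finger_gap: 0.126
Fmean [0.48 1.42 2.53] sd [0.36 0.42 0.35]
t 22.15 peg [-0.0504 -0.2061  0.1016] lid 0.690 prop 1.126 slope 1.816 foot [-0.0662  0.0386] F [0.1 1.  2.1]
[[-0.1, -0.0, 0.02], [0.0, -0.01, 0.02], [0.0, -0.01, 0.02], [0.0, -0.01, 0.02]]
```

```bash
python3 -m jog '[[[0,-0.006,0.02,0,0],[0,0,0,0,0],[0,0,0,0,0]]]' 30; python3 -c "
from h import *
feel()"
```

```text
clock: 22.45
ee_pos: [0.5232, -0.1444, 0.0824]
tcp_rot: [-0.004, 0.714, 0.7, -0.006]
wrist_force: [0.3, 1.7, 3.0]
finger_gap: 0.128
Fmean [0.29 1.24 2.4 ] sd [0.39 0.66 0.23]
t 22.7 peg [-0.0506 -0.2061  0.1011] lid 0.686 prop 1.128 slope 1.813 foot [-0.0662  0.038 ] F [0.5 1.8 2.3]
[[-0.1, -0.0, 0.02], [0.0, -0.01, 0.02], [0.0, -0.01, 0.02], [0.0, -0.01, 0.02]]
```

```bash
python3 -m jog '[[[0,-0.006,0.015,0,0],[0,0,0,0,0],[0,0,0,0,0]]]' 30; python3 -c "
from h import *
feel()"
```

```text
clock: 23.0
ee_pos: [0.523, -0.1443, 0.082]
tcp_rot: [-0.004, 0.714, 0.7, -0.006]
wrist_force: [-0.4, 1.6, 2.2]
finger_gap: 0.128
Fmean [0.54 1.36 2.47] sd [0.59 0.18 0.68]
t 23.25 peg [-0.0507 -0.2062  0.1007] lid 0.683 prop 1.129 slope 1.812 foot [-0.0662  0.0376] F [-0.2  1.6  1.2]
[[-0.09, -0.0, 0.02], [0.0, -0.01, 0.02], [0.0, -0.01, 0.02], [0.0, -0.01, 0.02]]
```

```bash
python3 -m jog '[[[0,-0.006,0.02,0,0],[0,0,0,0,0],[0,0,0,0,0]]]' 30; python3 -c "
from h import *
feel()"
```

```text
clock: 23.55
ee_pos: [0.5228, -0.1444, 0.0814]
tcp_rot: [-0.004, 0.714, 0.7, -0.006]
wrist_force: [0.7, 0.5, 3.3]
finger_gap: 0.125
Fmean [0.21 1.42 2.61] sd [0.5  0.45 0.41]
t 23.8 peg [-0.0509 -0.2062  0.1001] lid 0.679 prop 1.130 slope 1.809 foot [-0.0663  0.0369] F [-0.1  1.7  3. ]
[[-0.09, -0.0, 0.02], [0.0, -0.01, 0.02], [0.0, -0.01, 0.02], [0.0, -0.01, 0.02]]
```

```bash
python3 -m jog '[[[0,-0.006,0.015,0,0],[0,0,0,0,0],[0,0,0,0,0]]]' 30; python3 -c "
from h import *
feel()"
```

```text
clock: 24.1
ee_pos: [0.5227, -0.1443, 0.081]
tcp_rot: [-0.004, 0.714, 0.7, -0.006]
wrist_force: [0.9, 2.5, 3.9]
finger_gap: 0.13
Fmean [-0.01  1.42  3.11] sd [0.44 0.45 0.7 ]
t 24.35 peg [-0.0511 -0.2062  0.0996] lid 0.676 prop 1.131 slope 1.807 foot [-0.0664  0.0364] F [0.3 1.4 3.7]
[[-0.09, 0.0, 0.02], [0.0, -0.01, 0.02], [0.0, -0.01, 0.02], [0.0, -0.01, 0.02]]
```

```bash
python3 -m jog '[[[0,-0.004,0.015,0,0],[0,0,0,0,0],[0,0,0,0,0]]]' 30; python3 -c "
from h import *
feel()"
```

```text
clock: 24.65
ee_pos: [0.5225, -0.1443, 0.0805]
tcp_rot: [-0.004, 0.714, 0.7, -0.006]
wrist_force: [0.0, 0.7, 2.3]
finger_gap: 0.126
Fmean [0.3  1.19 2.85] sd [0.53 0.76 0.35]
t 24.9 peg [-0.0513 -0.2062  0.0992] lid 0.673 prop 1.132 slope 1.805 foot [-0.0664  0.036 ] F [-0.2  1.7  3.2]
[[-0.09, 0.0, 0.02], [0.0, -0.01, 0.02], [0.0, -0.01, 0.02], [0.0, -0.01, 0.02]]
```

```bash
python3 -m jog '[[[0,-0.004,0.015,0,0],[0,0,0,0,0],[0,0,0,0,0]]]' 30; python3 -c "
from h import *
feel()"
```

```text
clock: 25.2
ee_pos: [0.5223, -0.1443, 0.0801]
tcp_rot: [-0.004, 0.714, 0.7, -0.006]
wrist_force: [-0.3, 1.7, 2.9]
finger_gap: 0.125
Fmean [0.15 2.15 2.38] sd [0.38 0.54 0.45]
t 25.45 peg [-0.0514 -0.2062  0.0988] lid 0.670 prop 1.133 slope 1.803 foot [-0.0664  0.0355] F [0.6 2.4 1.6]
[[-0.09, 0.0, 0.02], [0.0, -0.01, 0.02], [0.0, -0.01, 0.02], [0.0, -0.01, 0.02]]
```

```bash
python3 -m jog '[[[0,-0.003,0.015,0,0],[0,0,0,0,0],[0,0,0,0,0]]]' 30; python3 -c "
from h import *
feel()"
```

```text
clock: 25.75
ee_pos: [0.5222, -0.1443, 0.0796]
tcp_rot: [-0.004, 0.714, 0.7, -0.006]
wrist_force: [0.0, 1.6, 2.9]
finger_gap: 0.123
Fmean [-0.    1.53  3.14] sd [0.47 0.35 0.44]
t 26.0 peg [-0.0515 -0.2062  0.0983] lid 0.667 prop 1.134 slope 1.801 foot [-0.0664  0.035 ] F [0.  1.8 3.8]
[[-0.09, 0.0, 0.02], [0.0, -0.01, 0.02], [0.0, -0.01, 0.02], [0.0, -0.01, 0.02]]
```

```bash
python3 -m jog '[[[0,-0.003,0.015,0,0],[0,0,0,0,0],[0,0,0,0,0]]]' 30; python3 -c "
from h import *
feel()
d=r.capture('wrist')
cv2.imwrite('pics/w19.png',cv2.convertScaleAbs(cv2.resize(d['pixels'][130:200,250:340],None,fx=8,fy=8,interpolation=cv2.INTER_NEAREST),alpha=1.8))"
```

```text
clock: 26.3
ee_pos: [0.5221, -0.1443, 0.0792]
tcp_rot: [-0.004, 0.714, 0.7, -0.006]
wrist_force: [-0.4, 2.0, 3.2]
finger_gap: 0.126
Fmean [-0.82  1.34  3.07] sd [0.42 0.31 0.27]
t 26.55 peg [-0.0517 -0.2062  0.0979] lid 0.664 prop 1.135 slope 1.798 foot [-0.0663  0.0346] F [-0.3  1.8  3.3]
[[-0.09, 0.0, 0.02], [0.0, -0.01, 0.02], [0.0, -0.01, 0.02], [0.0, -0.01, 0.02]]
```

View pics/w19.png

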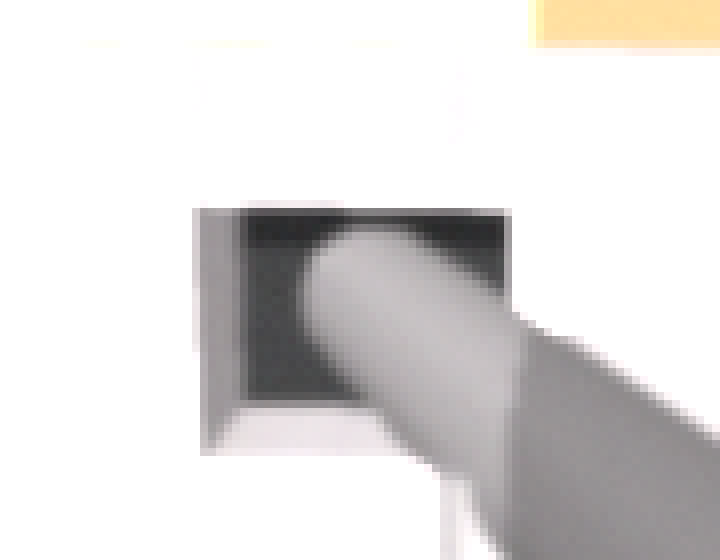

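```bash
python3 -m jog '[[[0,-0.004,0.018,0,0],[0,0,0,0,0],[0,0,0,0,0]]]' 30; python3 -c "
from h import *
feel()"
```

```text
clock: 26.9
ee_pos: [0.522, -0.1443, 0.0788]
tcp_rot: [-0.004, 0.714, 0.7, -0.006]
wrist_force: [-0.2, 1.3, 2.9]
finger_gap: 0.124
Fmean [-0.49  1.59  3.8 ] sd [0.45 0.48 0.2 ]
t 27.15 peg [-0.0518 -0.2062  0.0975] lid 0.661 prop 1.135 slope 1.796 foot [-0.0663  0.0341] F [-0.4  1.1  3.4]
[[-0.09, 0.0, 0.02], [0.0, -0.01, 0.02], [0.0, -0.01, 0.02], [0.0, -0.01, 0.02]]
```

```bash
python3 -m jog '[[[0,-0.004,0.018,0,0],[0,0,0,0,0],[0,0,0,0,0]]]' 30; python3 -c "
from h import *
feel()"
```

```text
clock: 27.45
ee_pos: [0.5219, -0.1443, 0.0786]
tcp_rot: [-0.004, 0.714, 0.7, -0.006]
wrist_force: [-0.4, 2.2, 3.4]
finger_gap: 0.125
Fmean [-0.94  1.8   3.68] sd [0.65 0.47 0.53]
t 27.7 peg [-0.0519 -0.2061  0.0973] lid 0.659 prop 1.136 slope 1.796 foot [-0.0664  0.0339] F [0.1 2.5 4.7]
[[-0.1, 0.0, 0.02], [0.0, -0.01, 0.02], [0.0, -0.01, 0.02], [0.0, -0.01, 0.02]]
```

```bash
python3 -m jog '[[[0,-0.002,0.015,0,0],[0,0,0,0,0],[0,0,0,0,0]]]' 30; python3 -c "
from h import *
feel(8)"
```

```text
clock: 28.0
ee_pos: [0.5219, -0.1443, 0.0783]
tcp_rot: [-0.004, 0.714, 0.7, -0.006]
wrist_force: [-0.3, 1.5, 3.9]
finger_gap: 0.125
Fmean [-0.02  1.92  3.35] sd [0.48 0.18 0.37]
t 28.4 peg [-0.0519 -0.2062  0.097 ] lid 0.658 prop 1.136 slope 1.794 foot [-0.0663  0.0336] F [0.  2.  3.1]
[[-0.09, 0.0, 0.02], [0.0, -0.01, 0.02], [0.0, -0.01, 0.02], [0.0, -0.01, 0.02]]
```

```bash
python3 -m jog '[[[0,-0.002,0.015,0,0],[0,0,0,0,0],[0,0,0,0,0]]]' 30; python3 -c "
from h import *
feel(8)"
```

```text
clock: 28.7
ee_pos: [0.5218, -0.1443, 0.0782]
tcp_rot: [-0.004, 0.714, 0.7, -0.006]
wrist_force: [0.2, 1.6, 4.0]
finger_gap: 0.128
Fmean [0.14 1.78 3.94] sd [0.43 0.52 0.43]
t 29.1 peg [-0.0519 -0.2062  0.0969] lid 0.657 prop 1.136 slope 1.793 foot [-0.0663  0.0335] F [0.6 1.7 3.9]
[[-0.09, -0.0, 0.02], [0.0, -0.01, 0.02], [0.0, -0.01, 0.02], [0.0, -0.01, 0.02]]
```

```bash
python3 -m jog '[[[0,0,0.012,0,0]]]' 30; python3 -c "
from h import *
o=r.get_obs(); print(o['ee_pos'].round(5),o['wrist_force'].round(2)); feel(4); o=r.get_obs(); print(o['ee_pos'].round(5))"
```

```text
clock: 29.2
ee_pos: [0.5219, -0.1443, 0.0781]
tcp_rot: [-0.004, 0.714, 0.701, -0.007]
wrist_force: [-1.7, 2.2, 7.0]
finger_gap: 0.122
[ 0.52187 -0.14434  0.07812] [-1.68  2.23  7.04]
Fmean [-0.87  2.11  6.08] sd [0.64 0.43 0.55]
t 29.4 peg [-0.0519 -0.2062  0.0968] lid 0.656 prop 1.136 slope 1.793 foot [-0.0662  0.0334] F [-0.1  1.9  5.3]
[[-0.09, -0.0, 0.02], [0.0, -0.01, 0.02], [0.0, -0.01, 0.02], [0.0, -0.01, 0.02]]
[ 0.52185 -0.14432  0.07811]
```

```bash
python3 -m jog '[[[0,0,0.014,0,0]]]' 30; python3 -c "
from h import *
feel(3); o=r.get_obs(); print(o['ee_pos'].round(5))"; python3 -m jog '[[[0,0,0,0,0],[0,0,0,0,0]]]' 30;  python3 -c "
from h import *
feel(4); o=r.get_obs(); print(o['ee_pos'].round(5))"
```

```text
clock: 29.5
ee_pos: [0.5218, -0.1443, 0.0781]
tcp_rot: [-0.004, 0.714, 0.701, -0.007]
wrist_force: [-1.9, 2.5, 6.7]
finger_gap: 0.127
Fmean [-1.51  2.34  6.49] sd [0.1  0.19 0.77]
t 29.65 peg [-0.0519 -0.2062  0.0968] lid 0.656 prop 1.136 slope 1.792 foot [-0.0662  0.0334] F [-1.4  2.6  7. ]
[[-0.09, -0.0, 0.02], [0.0, -0.01, 0.02], [0.0, -0.01, 0.02], [0.0, -0.01, 0.02]]
[ 0.52187 -0.14435  0.07814]
clock: 29.85
ee_pos: [0.5218, -0.1443, 0.0782]
tcp_rot: [-0.004, 0.714, 0.701, -0.007]
wrist_force: [-0.7, 2.2, 3.4]
finger_gap: 0.128
Fmean [-0.65  1.53  3.87] sd [0.06 0.62 0.4 ]
t 30.05 peg [-0.0519 -0.2062  0.0969] lid 0.657 prop 1.137 slope 1.793 foot [-0.0663  0.0335] F [-0.6  2.4  3.2]
[[-0.09, -0.0, 0.02], [0.0, -0.01, 0.02], [0.0, -0.01, 0.02], [0.0, -0.01, 0.02]]
[ 0.52182 -0.14432  0.07818]
```

```bash
python3 -m jog '[[[0,0,0.022,0,0]]]' 30; python3 -c "
from h import *
feel(3); o=r.get_obs(); print(o['ee_pos'].round(5))"; python3 -m jog '[[[0,0,0.018,0,0],[0,0,0,0,0]]]' 30;  python3 -c "
from h import *
feel(4); o=r.get_obs(); print(o['ee_pos'].round(5))"
```

```text
clock: 30.15
ee_pos: [0.5219, -0.1443, 0.0779]
tcp_rot: [-0.004, 0.714, 0.701, -0.007]
wrist_force: [-2.4, 2.9, 9.4]
finger_gap: 0.129
Fmean [-1.8   2.03  6.51] sd [0.25 0.15 0.27]
t 30.3 peg [-0.0519 -0.2061  0.0966] lid 0.655 prop 1.136 slope 1.791 foot [-0.0661  0.0332] F [-1.9  2.2  6.3]
[[-0.1, -0.0, 0.02], [0.0, -0.01, 0.02], [0.0, -0.01, 0.02], [0.0, -0.01, 0.02]]
[ 0.52182 -0.14431  0.07789]
clock: 30.5
ee_pos: [0.5218, -0.1443, 0.078]
tcp_rot: [-0.005, 0.714, 0.701, -0.007]
wrist_force: [-0.7, 0.9, 2.9]
finger_gap: 0.126
Fmean [-1.17  1.95  5.29] sd [0.51 0.63 0.24]
t 30.7 peg [-0.0519 -0.2062  0.0967] lid 0.655 prop 1.136 slope 1.792 foot [-0.0662  0.0332] F [-0.9  1.3  5.7]
[[-0.09, -0.0, 0.02], [0.0, -0.01, 0.02], [0.0, -0.01, 0.02], [0.0, -0.01, 0.02]]
[ 0.52181 -0.14432  0.07796]
```

```bash
python3 -m jog '[[[0,0,0,0,0.3],[0,0,0,0,0.4],[0,0,0,0,0.4],[0,0,0,0,0.4],[0,0,0,0,0.4]]]' 30;  python3 -c "
from h import *
d=r.capture('wrist'); save('w20',d); o=r.get_obs(); print(o['ee_pos'].round(5),o['wrist_force'].round(2))
print(proj(d,toW(POSE,pts(.655,1.136)['prop_grip'])),proj(d,toW(POSE,pts(.655,1.136)['prop_pivot'])))"
```

```text
clock: 31.2
ee_pos: [0.5201, -0.1446, 0.0756]
tcp_rot: [-0.006, 0.713, 0.701, -0.008]
wrist_force: [0.5, -0.2, 0.7]
finger_gap: 0.398
[ 0.52012 -0.14457  0.07559] [0.47 1.51 0.57]
[[323.05907011 321.50239592]] [[531.70783876 364.28640329]]
```

View pics/w20.png

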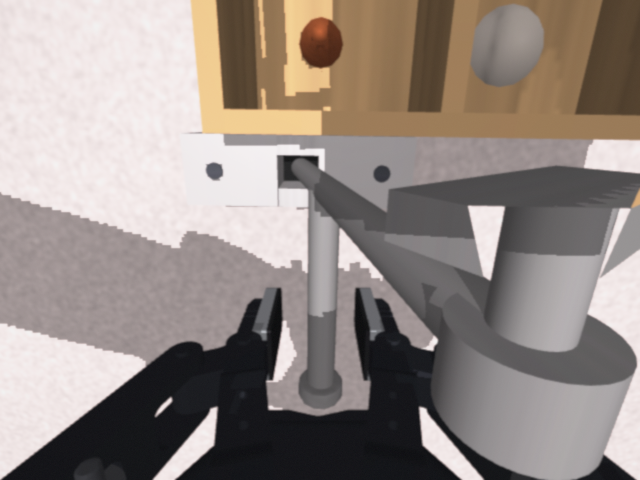

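```bash
python3 -m jog '[[[0,-0.02,-0.4,0,0.4],[0,0,-0.6,0,0.4],[0,0,-0.8,0,0.4],[-0.3,0,-0.9,0,0.4],[-0.5,0,-0.9,0,0.4],[-0.5,0,-0.9,0,0.4],[-0.5,0,-0.8,0,0.4],[0,0,0,0,0.4]]]' 30;  python3 -c "
from h import *
d=r.capture('wrist'); save('w21',d); o=r.get_obs(); print(o['ee_pos'].round(5),o['wrist_force'].round(2))
d=r.capture('scene'); im=d['pixels'][100:320,180:400]; cv2.imwrite('pics/s21.png',cv2.convertScaleAbs(cv2.resize(im,None,fx=2.7,fy=2.7,interpolation=cv2.INTER_CUBIC),alpha=1.5))
for n in ['lid_bar','prop_pivot','prop_foot','prop_grip','rail_hole']:
    q=r.spot_point(n,'scene'); P=toW(POSE,pts(.655,1.136,-.0645)[n])
    print(n,[(a['pixel'],round(a['p'],2)) for a in q[:2]],proj(d,P)[0].round(1))
"
```

```text
clock: 32.05
ee_pos: [0.5214, -0.1993, 0.2467]
tcp_rot: [-0.004, 0.713, 0.702, -0.008]
wrist_force: [0.4, -0.1, 0.4]
finger_gap: 0.403
[ 0.52071 -0.19804  0.2447 ] [ 0.53 -0.3  -0.51]
lid_bar [] [307.  154.6]
prop_pivot [([254.6, 211.3], 0.65), ([250.8, 256.4], 0.35)] [253.6 213.2]
prop_foot [([251.3, 266.4], 0.95)] [252.9 263.9]
prop_grip [([227.3, 254.2], 0.73)] [227.2 254.8]
rail_hole [([252.4, 257.6], 0.6), ([462.8, 215.9], 0.38)] [252.3 256.6]
```

View pics/s21.png

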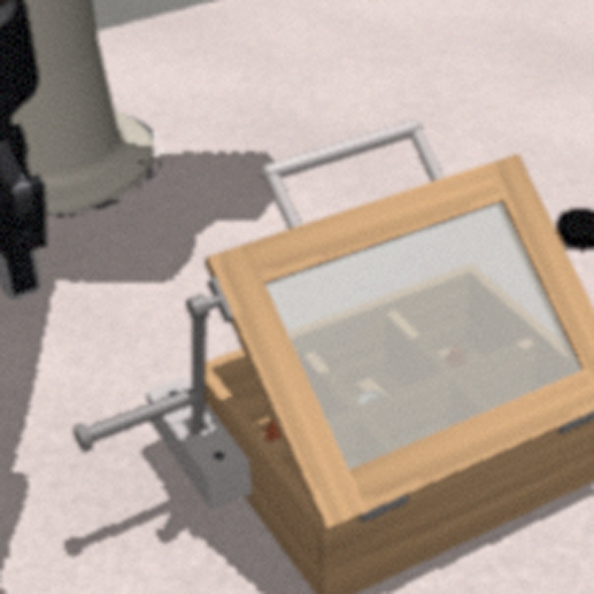

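View pics/w21.png

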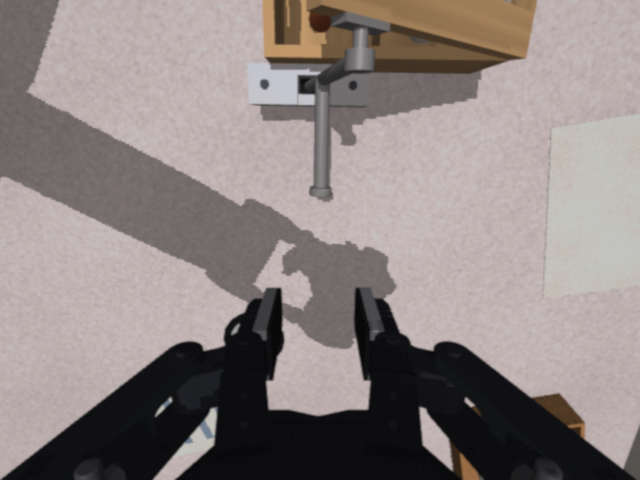

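```bash
python3 -c "
import cv2
d=cv2.imread('pics/w20.png'); cv2.imwrite('pics/w20c.png',cv2.convertScaleAbs(cv2.resize(d[135:215,260:360],None,fx=8,fy=8,interpolation=cv2.INTER_NEAREST),alpha=2.2))
d=cv2.imread('pics/w21.png'); cv2.imwrite('pics/w21c.png',cv2.convertScaleAbs(cv2.resize(d[50:120,240:380],None,fx=5.5,fy=5.5,interpolation=cv2.INTER_NEAREST),alpha=1.8))"
```

```text
(no output)
```

View pics/w20c.png

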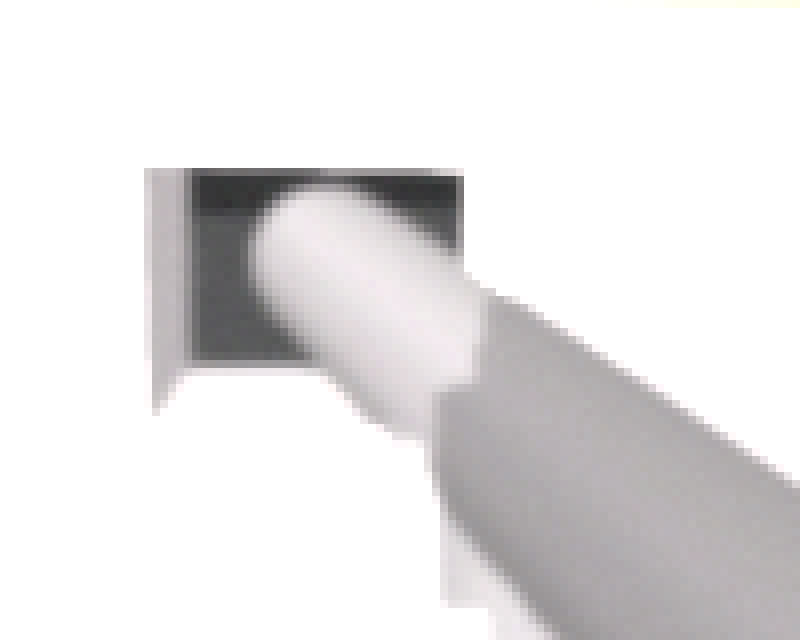

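View pics/w21c.png

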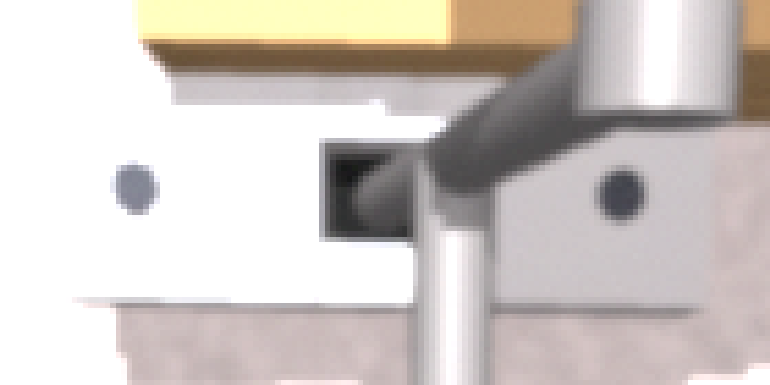

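```bash
python3 -c "
from h import *
d=r.capture('wrist'); o,M=frame(); A=np.eye(4); A[:3,:3]=M; A[:3,3]=o['ee_pos']; X=np.linalg.inv(A)@np.array(d['T'])
q=np.array([-0.006,0.713,0.701,-0.008]); q/=np.linalg.norm(q)
B=np.eye(4); B[:3,:3]=R.from_quat([q[1],q[2],q[3],q[0]]).as_matrix(); B[:3,3]=[0.52012,-0.14457,0.07559]
d['T']=B@X
def f(v): # hole x, y, depth
    e1=proj(d,toW(POSE,np.array([v[0]-.01,v[1]-.008,.055])))[0]-[279,186.5]
    e2=proj(d,toW(POSE,np.array([v[0]-.01,v[1]-.008,.055-v[2]])))[0]-[283.75,180.25]
    e3=proj(d,toW(POSE,np.array([v[0]+.01,v[1]+.008,.055])))[0]-[317.8,156.6]
    return np.r_[e1,e2,e3]
s=least_squares(f,[-.064,-.148,.02]); print(s.x,s.fun.round(2))
print(proj(d,toW(POSE,pts(.655,1.136)['prop_foot'])))
"
```

```text
[-0.06506367 -0.14719149  0.02477038] [-1.3   1.77 -0.18 -0.13  1.4  -1.5 ]
[[299.19090837 167.90537507]]
```

```bash
python3 -m jog '[[[-0.5,0,-0.3,0,0.4],[-0.5,0,0,0,0.4],[0,0,0,0,0.4],[0,0,0,0,0.4],[0,0,0,0,0.4]]]';  python3 -c "
from h import *
d=r.capture('scene')
for n in ['lid_bar','prop_pivot','prop_foot','prop_grip']:
    q=r.spot_point(n,'scene'); P=toW(POSE,pts(.655,1.136,-.0645)[n])
    print(n,[(a['pixel'],round(a['p'],2)) for a in q[:2]],proj(d,P)[0].round(1))
for n in ['jar','loupe','magnifier']: print(n,[np.round(q['extent']).tolist() for q in r.look_for(n,'scene')[:1]])
o=r.get_obs(); print(o['ee_pos'],o['wrist_force'].round(2),o['clock'])
r.hand_in()
"
```

```text
clock: 32.95
ee_pos: [0.5184, -0.2288, 0.2486]
tcp_rot: [-0.011, 0.712, 0.702, -0.01]
wrist_force: [0.5, -0.5, -0.1]
finger_gap: 0.401
lid_bar [([307.3, 153.2], 0.61), ([463.9, 213.3], 0.51)] [307.  154.6]
prop_pivot [([255.1, 213.3], 0.85)] [253.6 213.2]
prop_foot [([250.6, 262.5], 0.93)] [252.9 263.9]
prop_grip [([228.5, 254.2], 0.94), ([252.9, 266.1], 0.57)] [227.2 254.8]
jar [[208.0, 208.0, 258.0, 267.0]]
loupe [[386.0, 176.0, 404.0, 191.0]]
magnifier [[33.0, 290.0, 115.0, 326.0]]
[ 0.51852585 -0.22835454  0.24877712] [ 0.22 -0.46 -0.52] 33.35
the job is handed in; nothing more can be done
```

The lid is propped on its rod and I handed the job in at about 33 s. It reported no verdict, and I had no direct way to measure the load on the buffer after letting go.

**What I did**
- I raised the lid by the grip bar to about 1.08 rad and let go; the hinge held it there.
- I took the rod by its peg and swung the foot over the hole.
- I lowered the foot in small steps, feeling for the floor. The resistance began about 21 mm below the mouth.
- I pressed a little further to seat the foot, then opened the fingers and backed off. The wrist force peaked at 9.4 N. I put the buffer's share at about 3.5 to 6 N, allowing for hinge friction.

**Last checks**
- **Pose:** the scene picture matched the expected resting pose (lid about 0.655 rad, slope about 1.79) to 1–3 pixels. The foot lay about 22 mm deep and within about 2 mm of the hole's centre.
- **At rest:** nothing had visibly moved between two looks about 1 s apart. The robot was clear, with the wrist force back to noise.
- **Bystanders:** the loupe and magnifier were where they started. The last jar detection was wrong, boxing the rail instead of the jar. I never went near the jar low down.

**What disagreed**
- Two picture estimates of the floor depth, about 19 and 25 mm, lie either side of the 21 mm I felt. I took the felt value.
- That the foot still presses on the buffer with more than 1.5 N is inferred from the forces and the hinge friction, not measured.

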